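# Turn the loose-lidded valve-cap tin over in its V rest

### The job

The long grey valve-cap tin leans lid-up in the steel V rest, and its bare-metal lid is only laid on, with no catch. Pinching lid and bottom together so that the lid stays shut, lift the tin clear of the rest, turn it over in the air so that the valve caps inside fall towards the lid, and set it back in the same rest (do not drop it) with the lid now facing down against either sloping side of the V. Then let go and leave everything else on the shelf where it is.

Things in the scene. Friction and masses are not known exactly. Their poses are not given: they have to be found in the camera images.
- tin_mid (a point): Centre of the shut tin: a long grey plastic box of square section, 130 x 50 x 50 mm with the lid on. x: along the 130 mm; z: from the bottom towards the lid (lid's outer face 25 mm along +z, bottom's outer face 25 mm along -z); y: across, side faces at +/-25 mm. At the start z points 45 degrees above level.
- lid_mid (a point): Centre of the lid plate: bare aluminium, 130 x 50 x 5 mm, flush with the box's sides, with a lip that plugs 9 mm into the box with 1.5 mm play all round. No catch: facing down it falls off unless pressed against the box. Same axes as the tin; shut, it lies 22.5 mm along the tin's z from tin_mid.
- rest_seat (a point): Where the seated tin's centre lies in the fixed steel V rest, 83 mm above the shelf. x: along the V's level valley; z: up. Two sides at 45 degrees, each 60 mm up its slope, meet in the valley 35 mm under this point. The tin lies along the valley, one 50 mm face on each side; as its section is square its centre comes to this point whichever way it is laid in.
- rest: The fixed V rest; origin on the shelf under rest_seat, same axes. Two steel V plates, each 12 mm thick, stand at 45 to 57 mm along +x and -x; the 90 mm between them is open for the fingers, down to a 5 mm base plate 124 x 110 mm. At the start the tin's bottom lies on one sloping side and a side face on the other.
- tin: The tin's box without the lid, 45 mm of the 50 mm height; same origin and axes as tin_mid. Tin, lid and the two small valve caps inside weigh about 0.2 to 0.3 kg.
- lid: The lid; its origin and axes are those of lid_mid.
- organizer: Bystander: fixed red steel socket organizer, 240 x 64 mm, up to 57 mm high, seven sockets in spring clips; origin under its centre, x along its length. Stands on the other side of the shelf's middle from the rest.
- ext_bar: Bystander: chrome extension bar lying flat, 183 mm long, 18 mm thick; origin under its middle, x along it.
- hub_ring0: Bystander: hub-centric ring, 73 mm outside, 12 mm high, lying flat; origin under its centre.
- hub_ring1: Bystander: hub-centric ring, 66 mm outside, 12 mm high, lying flat; origin under its centre.
- wood_block: Bystander: wooden block 100 x 60 x 38 mm; origin under its centre.
- cap_jar: Bystander: round grey plastic jar with a screw top, 64 mm wide, 60 mm high; origin under its centre.
- driver: Bystander: screwdriver lying flat, about 200 mm long; its x along it.
Things that resemble listed ones, but are neither listed nor needed, are in the scene too. What is shaped like the tin but yellow is not meant.

How it is judged:
On the way, in this order (a step that is already met when the one before it is completed fails the run):
1. the tin is held clear of the rest (its centre more than 40 mm above its seat) with the fingers on both the lid and the bottom (z of tin_mid in the frame of rest_seat above 0.04 m and contact force between the fingers and lid above 1 N and contact force between the fingers and tin above 1 N), for 0.2 s.
2. it is turned over in the air: lid facing at least 10 degrees below level while the tin's centre is still more than 15 mm above its seat, lid and bottom pinched (z of tin_mid in the frame of rest_seat above 0.015 m and angle between tin_mid's own z axis and vertical above 1.745 rad and contact force between the fingers and lid above 1 N and contact force between the fingers and tin above 1 N), for 0.1 s.
At the end, for the whole second after the job is handed in: The tin lies at rest in the V, released, upside down: the lid faces 30 to 60 degrees below level against either side of the V, the lid shut (within 4 mm), the tin's centre within 25 mm along the valley and 12 mm across and in height of the seat, its length within 0.15 rad of the valley (angle between tin_mid's own z axis and vertical between 2.1 and 2.62 rad and distance between lid_mid and tin_mid below 0.0265 m and angle between the z axis of lid_mid and the z axis of tin_mid, either way round below 0.12 rad and x of tin_mid in the frame of rest_seat between -0.025 and 0.025 m and y of tin_mid in the frame of rest_seat between -0.012 and 0.012 m and z of tin_mid in the frame of rest_seat between -0.012 and 0.012 m and angle between the x axis of tin_mid and the x axis of rest_seat, either way round below 0.15 rad and linear speed of each of tin, lid below 0.02 m/s); the robot touches nothing.
It fails at once if the lid comes open (more than 6 mm from shut) (distance between lid_mid and tin_mid above 0.0285 m).
It fails at once if the tin is dropped (let go more than 20 mm above its seat) (z of tin_mid in the frame of rest_seat above 0.02 m and contact force between the fingers and tin below 0.05 N and contact force between the fingers and lid below 0.05 N).
It fails at once if a bystander is moved more than 25 mm (distance of any of ext_bar, hub_ring0, hub_ring1, wood_block, cap_jar, driver from where it was at the start of the episode above 0.025 m).
It also fails if it takes over 43 s, if anything falls off the work surface, if the arm or the gripper's body presses on something with over 40 N, if the wrist force passes 120 N, or if a joint passes its speed limit or range.

### The arm

A 6-joint arm with a two-finger parallel gripper is mounted at the origin on the work surface. World frame = base frame: x ahead of the robot, y to its left, z up, the work surface at z = 0. Lengths are in m, angles in rad, forces in N, time in s.
With the tool pointing down it reaches from about 0.35 to 0.85 m from the base axis. Payload 8.1 kg.
Tool frame: the origin (TCP) lies midway between the tips of the shut fingers; the grasp point (between the pads) lies 19 mm behind it (robot.tcp_to_grasp is the distance from the TCP to the grasp point, in m); x points along the fingers, y is the direction in which the jaws open and shut, and the axes are right-handed (so a half turn about x gives the same grasp; the last joint's range is limited). The gripper opens to 93 mm and grips with 3 to 60 N. Pads are 15 mm wide; open, the fingers measure 128 mm over their backs; the gripper's body (75 mm by 188 mm) begins 65 mm behind the grasp point.
Start: joints at [1.093, 0.13, 1.488, -0, 1.523, -0.085], TCP at [0.23, 0.554, 0.219] pointing down, gripper open.
Joint ranges: [-2.96, 2.96], [-0.89, 2.26], [0.02, 2.5], [-1.34, 4.48], [0, 2.73], [-2.66, 2.66]. Speed limits (rad/s): [2.39, 2.39, 2.79, 3.14, 3.14, 3.14].

### API

Orientations are given as a rotation vector (axis times angle).
In Python, from plant import robot gives the robot as it stands.
- The arm moves only by the tool play_rows, never from a script. Its argument "plan" is a list of rows, each an object with "slide": the shift along the world's x, y, z as a fraction of full scale, a list of three; "roll": the turn about the world's z as a fraction of full scale; "fingers": the gripper command: -1 is shut, 1 is fully open, values between are in proportion. A call has 1 to 20 rows; each row shifts and turns the commanded pose from where the row before left it; what a row does not reach is not made up. Full scale, the value 1, is 30 mm for a shift and 8 degrees for a turn. A row lasts 1/8 s, in which the tool goes at most 62.5 mm and 10.7 degrees, less where a joint would pass 70% of its speed; a pose out of reach is approached as far as the arm can. A call with a number of a shift or a turn outside -1 to 1 is refused whole. A call with a gripper value outside its range is refused whole. The fingers move at their own pace and stop on an object; "squeeze" is the grip in N (left out, the last holds). Time passes only in rows, so rows that do not move let the fingers close. It gives the time, the measured TCP pose, the force and the opening at its end, in the units of the state.
- robot.read_state(): the state, without advancing time (a new reading comes with each control period).
- robot.read_camera(name): name is "scene" or "top"; returns the picture (480x640x3 uint8, red, green, blue); there is no depth.
- robot.get_calibration(name): a dict with "fx", "fy", "cx", "cy" (pixels), "distortion" ([k1, k2, p1, p2, k3] as OpenCV has them; the pictures are not rectified), "R" (3x3) and "t" (3): a world point X has camera coordinates R X + t. Camera axes: x right, y down, z forward; pixel columns grow to the right and rows downward; lengths in m; the calibration is good to about 2 mm. A picture is of the moment at which its call begins. get_calibration takes no time and is no camera call.
- robot.close_job(): hands the job in, once; it reports no verdict.
Trained networks look in the newest picture that a camera, given by its name, has taken for a name from the list of things; names that differ only in an ending like _2 or _b are one class to them, and where a whole thing is asked for, a point or a joint stands for the part that bears it (a point fixed in the world has none). Each returns a list of dicts, best first, with "p" (0 to 1); they miss things now and then, are a little off and sometimes report something else, mostly with a low value. They report only what shows in the picture. A call takes as long as a camera call. They do not tell look-alikes from the thing itself.
- robot.boxes_of(camera, target): "extent" ([centre column, centre row, width, height] in pixels, round what is visible of it).
- robot.regions_of(camera, target): "region" (480x640 bool, what is visible of it) and "extent" ([centre column, centre row, width, height] in pixels, round what is visible of it).
- robot.mark_of(camera, target): "point" ([column, row] in pixels: a listed point, or the origin of a listed thing).
The state is a dict: "t": time; "q": joint angles; "dq": joint speeds; "joint_torque": joint torques, N m; "tool_pos": TCP position; "orientation": TCP orientation; "force": force on the tool from outside, world axes, zero at the start; "wrist_torque": the same for the moment, N m; "opening": finger opening in m.
Only numpy, scipy, OpenCV 4.12 (cv2) and the standard library are available. Lean on these libraries where they do the work, as an engineer would, in place of code of your own. Each camera call takes 0.05 s, during which the arm holds its last target.

## Working session

There is one attempt and no reset: what is moved stays moved. The work goes in short steps, Python scripts to look and compute and a tool call to move; the robot and the scene stay as the last step left them, time stands still between calls to the robot, and variables do not carry over. Pictures are saved under pics/ and viewed, and the job is handed in when it is done.

Besides the shell and the picture viewer there is one more tool, called after ">>>" by a JSON object that holds its "fn" and its "kwargs", one argument or row to a line. play_rows: Moves the arm, as the interface text tells. Its arguments: {"type":"object","properties":{"plan":{"type":"array","items":{"type":"object","properties":{"slide":{"type":"array","items":{"type":"number","minimum":-1,"maximum":1}},"roll":{"type":"number","minimum":-1,"maximum":1},"fingers":{"type":"number"}}}},"squeeze":{"type":"number"}},"required":["plan"]}

```bash
ls; mkdir -p pics
cat > h.py <<'E'
import numpy as np, cv2
from plant import robot
def cal(n):
    c=robot.get_calibration(n); K=np.array([[c['fx'],0,c['cx']],[0,c['fy'],c['cy']],[0,0,1.]])
    return K,np.array(c['distortion'],float),np.array(c['R'],float),np.array(c['t'],float)
def proj(n,P):
    K,d,R,t=cal(n); return cv2.projectPoints(np.array(P,float).reshape(-1,3),cv2.Rodrigues(R)[0],t,K,d)[0].reshape(-1,2)
def ray(n,uv):
    K,d,R,t=cal(n); p=cv2.undistortPoints(np.array(uv,float).reshape(-1,1,2),K,d).reshape(-1,2)
    D=np.c_[p,np.ones(len(p))]@R; return -R.T@t, D/np.linalg.norm(D,axis=1)[:,None]
def atz(n,uv,z):
    o,D=ray(n,uv); return o+D*((z-o[2])/D[:,2])[:,None]
def tri(uvs):  # dict name->uv
    A=0;b=0
    for n,uv in uvs.items():
        o,D=ray(n,[uv]); M=np.eye(3)-np.outer(D[0],D[0]); A=A+M; b=b+M@o
    return np.linalg.solve(A,b)
def snap(n,f,crop=None,s=1):
    im=robot.read_camera(n); o=im
    if crop: o=im[crop[1]:crop[3],crop[0]:crop[2]]
    if s!=1: o=cv2.resize(o,None,fx=s,fy=s,interpolation=cv2.INTER_CUBIC)
    cv2.imwrite(f'pics/{f}.png',o[:,:,::-1]); return im
E
python3 - <<'E'
from h import *
print(robot.read_state())
for n in('scene','top'):
    snap(n,n+'0')
    for t in ('tin_mid','lid_mid','rest_seat','rest'):
        try: print(n,t,[(np.round(m['point'],1),round(m['p'],2)) for m in robot.mark_of(n,t)][:4])
        except Exception as e: print(n,t,e)
E
```

```text
pics
{'t': 0.0, 'q': array([ 1.09257234e+00,  1.31144172e-01,  1.48927505e+00, -1.80775250e-06,
        1.52300275e+00, -8.53871865e-02]), 'dq': array([-2.39379763e-05,  1.44264321e-03,  1.37781531e-03,  4.03511859e-05,
        2.16727108e-04,  1.69082526e-03]), 'joint_torque': array([-2.11569539e-03, -5.59848404e+01, -4.91747546e+01,  7.65760057e-02,
        3.52451031e-02, -5.27235693e-05]), 'tool_pos': array([0.22939602, 0.55379943, 0.21759993]), 'orientation': array([ 0.30680762,  1.54924655, -0.30958334]), 'force': array([-0.11304976, -0.70196288,  0.50232908]), 'wrist_torque': array([0.00035163, 0.01952075, 0.00771831]), 'opening': 0.09271471267661674}
scene tin_mid [(array([405.2, 327.7]), 0.79), (array([543.1, 298.3]), 0.76)]
scene lid_mid [(array([401.6, 319.9]), 0.63)]
scene rest_seat []
scene rest [(array([397.2, 342.2]), 0.89), (array([316.7, 420.5]), 0.38)]
top tin_mid [(array([213.4, 227.3]), 0.97), (array([143.5, 363.8]), 0.59)]
top lid_mid [(array([215.4, 222.6]), 0.72), (array([210.2, 227.6]), 0.63)]
top rest_seat []
top rest [(array([218. , 235.9]), 0.9)]
```

View pics/scene0.png

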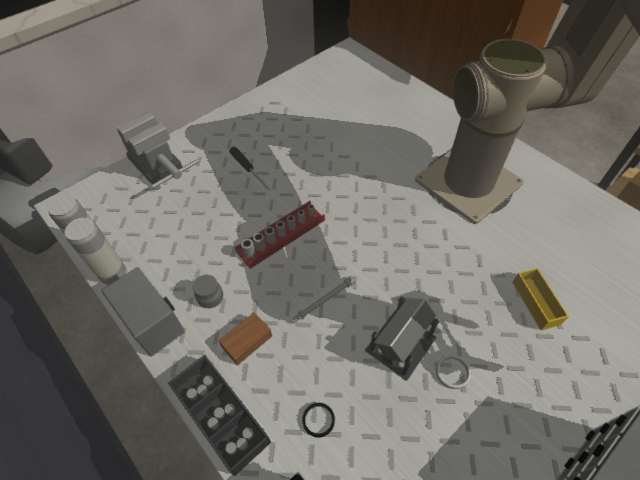

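View pics/top0.png

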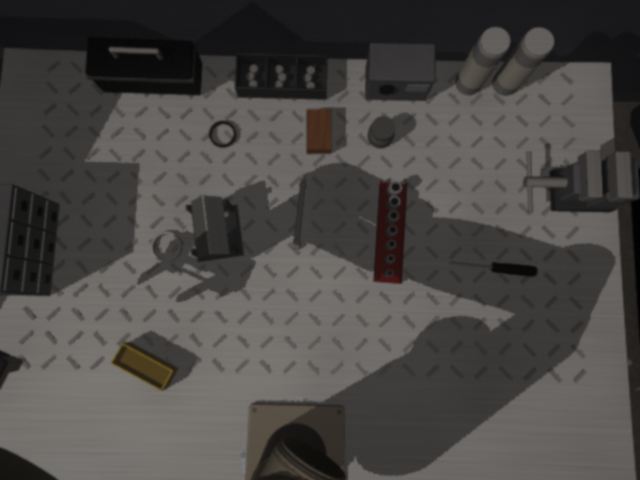

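Run:
```python
from h import *
for n in('scene','top'):
    print(n,proj(n,[[0,0,0],[.23,.554,.219],[.4,0,0],[0,.4,0],[.23,.554,0]]).round())
    print(np.round(-cal(n)[2].T@cal(n)[3],3), cal(n)[0][0,0])
im=snap('scene','s1',(330,270,490,400),5)
im=snap('top','t1',(140,170,280,280),5)
print(tri({'scene':(405.2,327.7),'top':(213.4,227.3)}))
print(tri({'scene':(397.2,342.2),'top':(218,235.9)}))
```

```text
scene [[468. 181.]
 [676. 341.]
 [368. 262.]
 [601. 272.]
 [612. 382.]]
[0.886 0.396 0.989] 463.6973998800593
top [[294. 455.]
 [ -8. 352.]
 [300. 276.]
 [115. 452.]
 [ 56. 345.]]
[ 0.311 -0.046  1.163] 491.9335499557236
[0.49716218 0.19659294 0.07798522]
[ 0.49562764  0.19649574 -0.00588503]
```

View pics/s1.png

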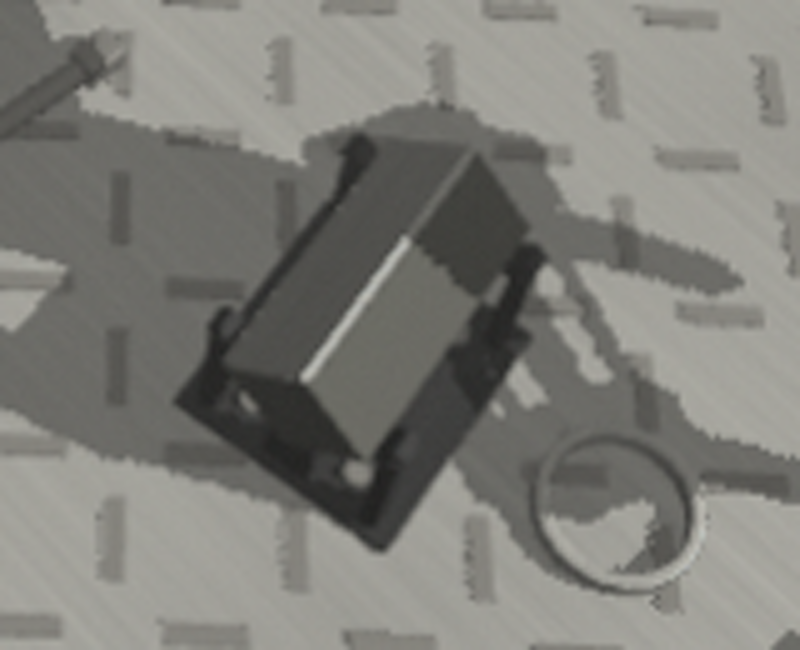

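View pics/t1.png

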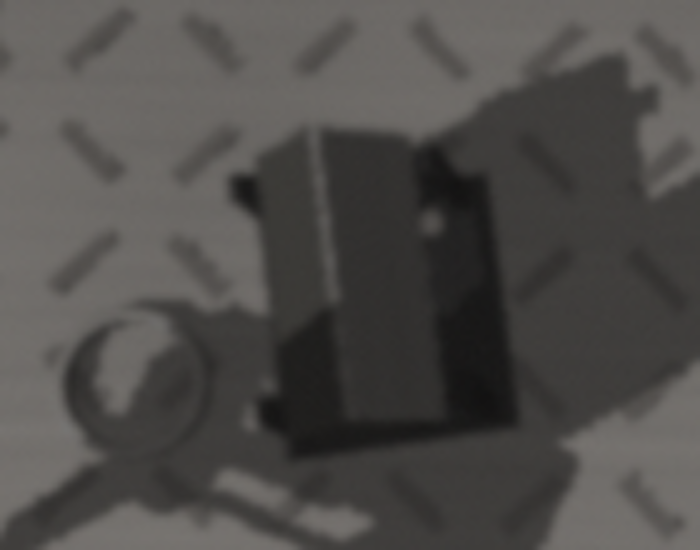

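Run:
```python
from h import *
for n,c in(('scene',(360,285,450,375)),('top',(180,185,250,265))):
    im=robot.read_camera(n)
    for t in ('lid_mid','tin_mid','rest'): print(n,t,[(np.round(m['point'],1),round(m['p'],2)) for m in robot.mark_of(n,t)][:3])
    for t in('lid','tin'):
      for r in robot.regions_of(n,t)[:3]: print(t,np.round(r['extent'],1),round(r['p'],2),r['region'].sum())
    o=im[c[1]:c[3],c[0]:c[2]].astype(float); o=np.clip((o-o.min())/(np.percentile(o,99.5)-o.min())*255,0,255)
    o=(255*(o/255)**.6).astype(np.uint8)
    cv2.imwrite(f'pics/{n}2.png',cv2.resize(o,None,fx=7,fy=7,interpolation=cv2.INTER_NEAREST)[:,:,::-1])
    C=np.array([.497,.197,.083]); print(proj(n,[C,C+[0,.016,.016],C+[0,-.016,.016]]).round(1))
```

```text
scene lid_mid [(array([402.3, 321.8]), 0.83)]
scene tin_mid [(array([247.2, 341.4]), 0.7), (array([541.3, 298. ]), 0.68), (array([404.2, 329.8]), 0.59)]
scene rest [(array([400.4, 339.3]), 0.8), (array([207.3, 297.9]), 0.56)]
lid [398.9 322.4  49.8  46. ] 0.94 868
lid [405.7 332.1  59.6  65.2] 0.34 1276
tin [540.4 298.6  59.2  63.3] 0.9 1901
tin [406.  333.2  57.7  59.9] 0.75 1305
[[404.1 326.5]
 [410.9 328.6]
 [399.3 318. ]]
top lid_mid [(array([212.9, 221.1]), 0.96)]
top tin_mid [(array([144.7, 365.1]), 0.9)]
top rest [(array([215.8, 235.4]), 0.62)]
lid [216.2 225.5  24.6  59.8] 0.56 1128
tin [142.9 365.6  71.   45.5] 0.92 1756
tin [206.2 226.9  29.3  63.2] 0.74 775
[[211.4 227.8]
 [202.5 226.3]
 [217.2 226.7]]
```

View pics/scene2.png

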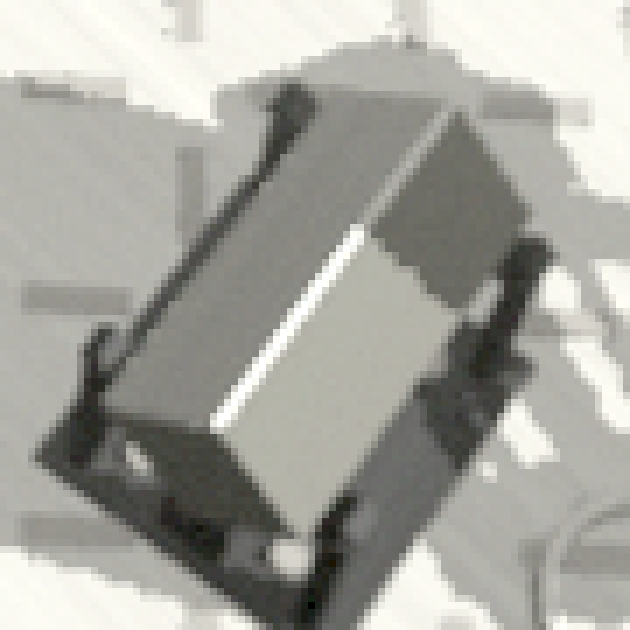

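View pics/top2.png

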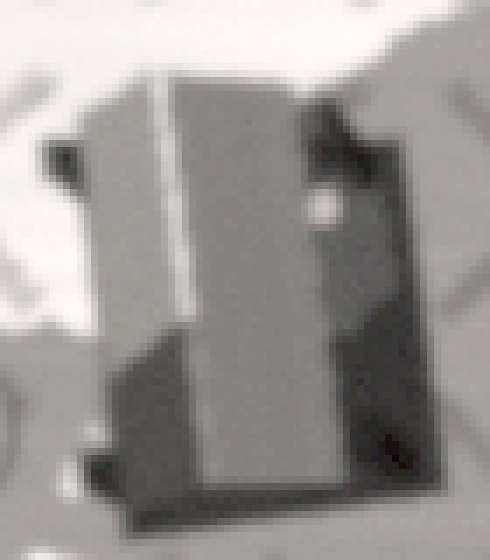

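Run:
```python
from h import *
a=tri({'scene':(424.3,300.4),'top':(208.9,254)}); b=tri({'scene':(389.7,346.7),'top':(204.6,196.4)})
print(a,b,(a+b)/2,np.linalg.norm(a-b),np.degrees(np.arctan2(b[1]-a[1],b[0]-a[0])))
for n,u in(('scene',[(424.3,300.4),(389.7,346.7)]),('top',[(208.9,254),(204.6,196.4)])):
    P=atz(n,u,.118); print(n,P.round(4),P.mean(0).round(4),np.degrees(np.arctan2(*(P[1]-P[0])[1::-1])))
for n in('scene','top'):
  for t in('organizer','ext_bar','hub_ring','hub_ring0','hub_ring1','wood_block','cap_jar'):
    m=robot.boxes_of(n,t)[:2]
    print(n,t,[(np.round(k['extent'],0),round(k['p'],2),atz(n,[k['extent'][:2]],.01).round(3)) for k in m])
```

```text
[0.43479708 0.19217009 0.11351293] [0.56139472 0.21137156 0.10712924] [0.4980959  0.20177083 0.11032109] 0.12820456626431273 8.624501118784014
scene [[0.4373 0.193  0.118 ]
 [0.5645 0.2148 0.118 ]] [0.5009 0.2039 0.118 ] 9.707559633658038
top [[0.4341 0.1914 0.118 ]
 [0.5597 0.2076 0.118 ]] [0.4969 0.1995 0.118 ] 7.346445853555752
scene organizer [(array([279., 235.,  90.,  68.]), 0.83, array([[ 0.515, -0.21 ,  0.01 ]]))]
scene ext_bar [(array([324., 300.,  61.,  49.]), 0.92, array([[0.555, 0.008, 0.01 ]]))]
scene hub_ring [(array([318., 421.,  33.,  34.]), 0.71, array([[0.747, 0.204, 0.01 ]])), (array([453., 374.,  30.,  30.]), 0.56, array([[0.47 , 0.324, 0.01 ]]))]
scene hub_ring0 [(array([318., 421.,  33.,  34.]), 0.71, array([[0.747, 0.204, 0.01 ]])), (array([453., 374.,  30.,  30.]), 0.56, array([[0.47 , 0.324, 0.01 ]]))]
scene hub_ring1 [(array([318., 421.,  33.,  34.]), 0.71, array([[0.747, 0.204, 0.01 ]])), (array([453., 374.,  30.,  30.]), 0.56, array([[0.47 , 0.324, 0.01 ]]))]
scene wood_block []
scene cap_jar [(array([206., 293.,  31.,  34.]), 0.62, array([[ 0.751, -0.194,
[... 301 characters left out ...]
34.,  27.]), 0.85, array([[0.461, 0.322, 0.01 ]])), (array([225., 135.,  28.,  31.]), 0.59, array([[0.739, 0.193, 0.01 ]]))]
top hub_ring0 [(array([164., 247.,  34.,  27.]), 0.85, array([[0.461, 0.322, 0.01 ]])), (array([225., 135.,  28.,  31.]), 0.59, array([[0.739, 0.193, 0.01 ]]))]
top hub_ring1 [(array([164., 247.,  34.,  27.]), 0.85, array([[0.461, 0.322, 0.01 ]])), (array([225., 135.,  28.,  31.]), 0.59, array([[0.739, 0.193, 0.01 ]]))]
top wood_block [(array([319., 134.,  29.,  45.]), 0.94, array([[ 0.748, -0.036,  0.01 ]])), (array([214., 231.,  61.,  66.]), 0.52, array([[0.503, 0.207, 0.01 ]]))]
top cap_jar [(array([382., 134.,  30.,  34.]), 0.84, array([[ 0.751, -0.189,  0.01 ]]))]
```

```bash
cat >> h.py <<'E'
S=np.array([.498,.201,.083]); YAW=np.radians(8.5)
XV=np.array([np.cos(YAW),np.sin(YAW),0]); RT=np.array([np.sin(YAW),-np.cos(YAW),0])
def st():
    s=robot.read_state(); R=cv2.Rodrigues(np.array(s['orientation']))[0]; p=s['tool_pos']; d=p-S
    print('t',round(s['t'],2),'tcp',p.round(4),'valley %.1f right %.1f up(tip rel seat) %.1f mm'%tuple(1000*np.array([d@XV,d@RT,d[2]])),
     'jawyaw %.2f'%np.degrees(np.arctan2(R[1,1],R[0,1])),'toolx',R[:,0].round(3),'F',np.round(s['force'],1),'T',np.round(s['wrist_torque'],2),'open %.1f'%(s['opening']*1000),'q',np.round(s['q'],2))
    return s
E
python3 - <<'E'
from h import *
s=st(); print(s.keys(), robot.tcp_to_grasp)
E
```

```text
t 1.9 tcp [0.2297 0.5543 0.2186] valley -213.2 right -389.1 up(tip rel seat) 135.6 mm jawyaw 67.49 toolx [ 0. -0. -1.] F [-0.3  0.2 -0.5] T [-0.02  0.03  0.01] open 92.7 q [ 1.09  0.13  1.49 -0.    1.52 -0.09]
dict_keys(['t', 'q', 'dq', 'joint_torque', 'tool_pos', 'orientation', 'force', 'wrist_torque', 'opening']) 0.0188
```

>>> {"fn": "play_rows", "kwargs": {
  "plan": [
    {"slide": [0.745,-0.98,0],"roll": 0.5,"fingers": 1},
    {"slide": [0.745,-0.98,0],"roll": 0.5,"fingers": 1},
    {"slide": [0.745,-0.98,0],"roll": 0.5,"fingers": 1},
    {"slide": [0.745,-0.98,0],"roll": 0.5,"fingers": 1},
    {"slide": [0.745,-0.98,0],"roll": 0.5,"fingers": 1},
    {"slide": [0.745,-0.98,0],"roll": 0.5,"fingers": 1},
    {"slide": [0.745,-0.98,0],"roll": 0.5,"fingers": 1},
    {"slide": [0.745,-0.98,0],"roll": 0.37,"fingers": 1},
    {"slide": [0.745,-0.98,0],"roll": 0,"fingers": 1},
    {"slide": [0.745,-0.98,0],"roll": 0,"fingers": 1},
    {"slide": [0.745,-0.98,0],"roll": 0,"fingers": 1},
    {"slide": [0.745,-0.98,0],"roll": 0,"fingers": 1},
    {"slide": [0,0,0],"fingers": 1}
  ]
}}

```text
$.plan[12]: bad value
```

Run:
```python
from h import *
st(); snap('scene','s3',(330,200,530,400),3); snap('top','t3',(120,150,300,300),4)
```

```text
t 1.9 tcp [0.2297 0.5543 0.2186] valley -213.2 right -389.1 up(tip rel seat) 135.6 mm jawyaw 67.49 toolx [ 0. -0. -1.] F [-0.3  0.2 -0.5] T [-0.02  0.03  0.01] open 92.7 q [ 1.09  0.13  1.49 -0.    1.52 -0.09]
```

View pics/s3.png

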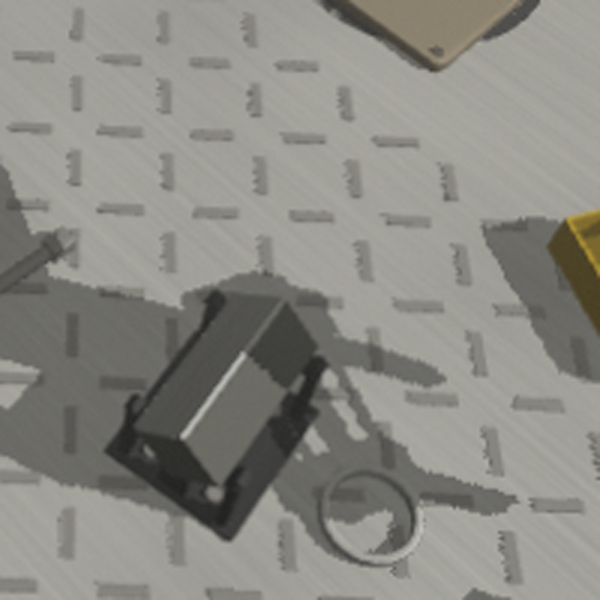

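View pics/t3.png

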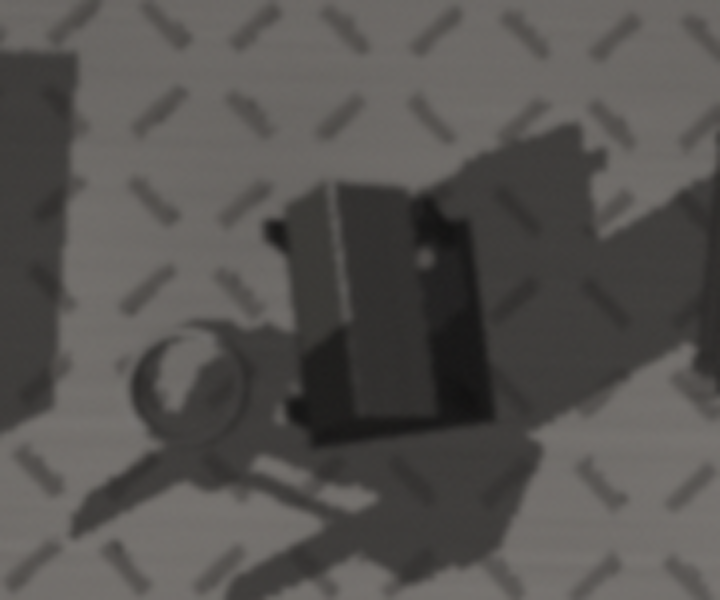

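>>> {"fn": "play_rows", "kwargs": {
  "plan": [
    {"slide": [0.745,-0.98,0],"roll": 0.5,"fingers": 1},
    {"slide": [0.745,-0.98,0],"roll": 0.5,"fingers": 1},
    {"slide": [0.745,-0.98,0],"roll": 0.5,"fingers": 1},
    {"slide": [0.745,-0.98,0],"roll": 0.5,"fingers": 1},
    {"slide": [0.745,-0.98,0],"roll": 0.5,"fingers": 1},
    {"slide": [0.745,-0.98,0],"roll": 0.5,"fingers": 1},
    {"slide": [0.745,-0.98,0],"roll": 0.5,"fingers": 1},
    {"slide": [0.745,-0.98,0],"roll": 0.37,"fingers": 1},
    {"slide": [0.745,-0.98,0],"roll": 0,"fingers": 1},
    {"slide": [0.745,-0.98,0],"roll": 0,"fingers": 1},
    {"slide": [0.745,-0.98,0],"roll": 0,"fingers": 1},
    {"slide": [0.745,-0.98,0],"roll": 0,"fingers": 1},
    {"slide": [0,0,0],"roll": 0,"fingers": 1}
  ]
}}

```text
t: 3.62
tool_pos: [0.499, 0.1996, 0.2186]
orientation: [-0.114, 1.568, 0.113]
force: [-1.3, 0.7, -0.2]
opening: 0.0928
```

Run:
```python
from h import *
st(); snap('scene','s4',(330,200,530,400),3); snap('top','t4',(120,150,300,300),4)
```

```text
t 3.62 tcp [0.499  0.1996 0.2186] valley 0.8 right 1.5 up(tip rel seat) 135.6 mm jawyaw 98.27 toolx [ 0. -0. -1.] F [-1.3  0.7 -0.2] T [ 0.06 -0.01 -0.01] open 92.8 q [ 0.29 -0.04  1.66 -0.    1.52 -1.43]
```

View pics/s4.png

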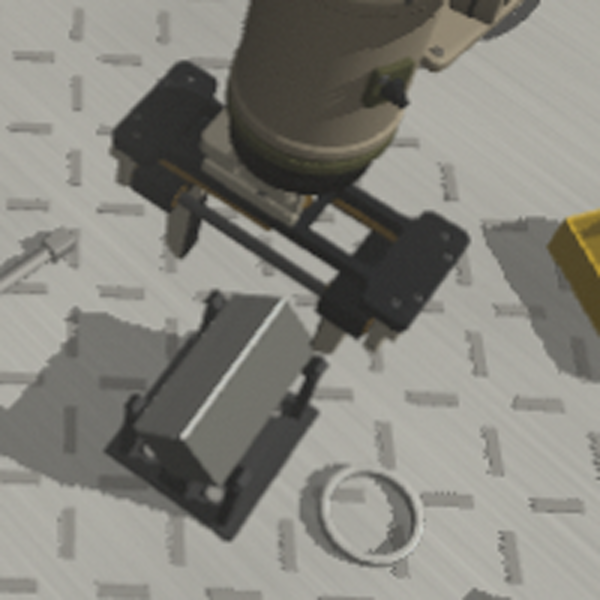

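View pics/t4.png

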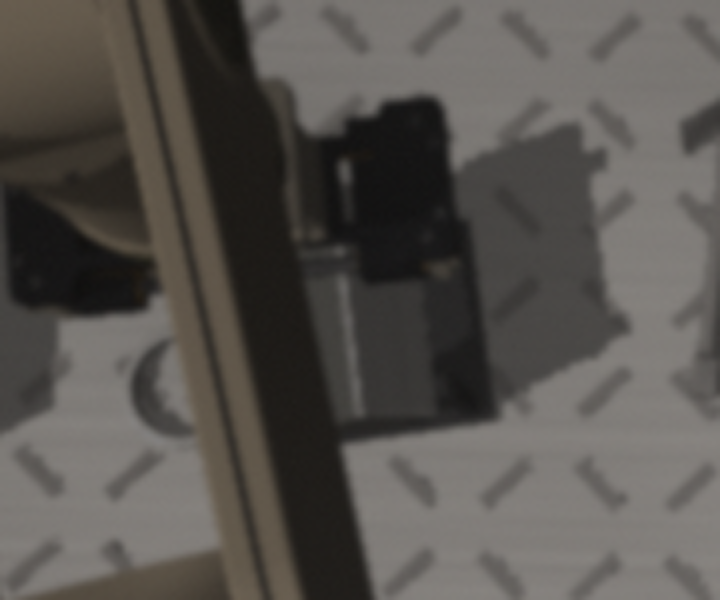

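>>> {"fn": "play_rows", "kwargs": {
  "plan": [
    {"slide": [0,0.05,-0.98],"roll": 0,"fingers": 1},
    {"slide": [0,0,-0.98],"roll": 0,"fingers": 1},
    {"slide": [0,0,-0.98],"roll": 0,"fingers": 1},
    {"slide": [0,0,-0.98],"roll": 0,"fingers": 1},
    {"slide": [0,0,-0.98],"roll": 0,"fingers": 1},
    {"slide": [0,0,0],"roll": 0,"fingers": 1}
  ]
}}

```text
t: 4.47
tool_pos: [0.4949, 0.2034, 0.0691]
orientation: [-0.118, 1.573, 0.116]
force: [-0.0, 0.2, 0.6]
opening: 0.0929
```

Run:
```python
from h import *
st(); snap('scene','s5',(350,230,470,380),4)
```

```text
t 4.47 tcp [0.4949 0.2034 0.0691] valley -2.7 right -2.8 up(tip rel seat) -13.9 mm jawyaw 98.54 toolx [-0.005 -0.001 -1.   ] F [-0.   0.2  0.6] T [ 0.05 -0.06  0.02] open 92.9 q [ 0.29  0.09  1.82  0.    1.24 -1.43]
```

View pics/s5.png

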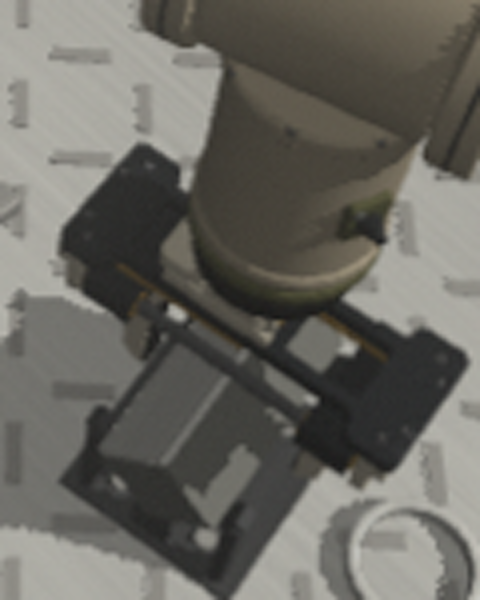

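>>> {"fn": "play_rows", "kwargs": {
  "plan": [
    {"slide": [0,0,0],"roll": 0,"fingers": -1},
    {"slide": [0,0,0],"roll": 0,"fingers": -1},
    {"slide": [0,0,0],"roll": 0,"fingers": -1}
  ],
  "squeeze": 4
}}

```text
t: 4.9
tool_pos: [0.4988, 0.2025, 0.0728]
orientation: [-0.117, 1.566, 0.115]
force: [0.4, -4.6, 3.9]
opening: 0.0699
```

Run:
```python
from h import *
st(); snap('scene','s6',(350,230,470,380),4)
```

```text
t 4.9 tcp [0.4988 0.2025 0.0728] valley 1.1 right -1.4 up(tip rel seat) -10.2 mm jawyaw 98.46 toolx [ 0.002 -0.001 -1.   ] F [ 0.4 -4.6  3.9] T [-0.64 -0.09  0.03] open 69.9 q [ 0.29  0.08  1.81 -0.    1.24 -1.43]
```

View pics/s6.png

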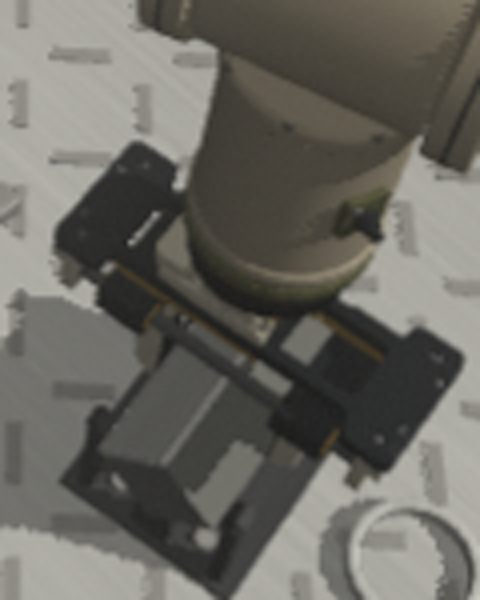

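>>> {"fn": "play_rows", "kwargs": {
  "plan": [
    {"slide": [0.01,-0.08,0],"roll": 0,"fingers": -1},
    {"slide": [0.02,-0.132,0.12],"roll": 0,"fingers": -1},
    {"slide": [0.02,-0.132,0.133],"roll": 0,"fingers": -1},
    {"slide": [0.02,-0.132,0.133],"roll": 0,"fingers": -1},
    {"slide": [0.02,-0.132,0.133],"roll": 0,"fingers": -1}
  ]
}}

```text
t: 5.58
tool_pos: [0.5001, 0.1865, 0.0874]
orientation: [-0.114, 1.568, 0.119]
force: [-1.3, 8.6, -0.5]
opening: 0.0728
```

Run:
```python
from h import *
st(); snap('scene','s7',(350,230,470,380),4)
```

```text
t 5.58 tcp [0.5001 0.1865 0.0874] valley -0.0 right 14.7 up(tip rel seat) 4.4 mm jawyaw 98.48 toolx [-0.001  0.003 -1.   ] F [-1.3  8.6 -0.5] T [1.46 0.26 0.04] open 72.8 q [ 0.26  0.06  1.81  0.    1.27 -1.46]
```

View pics/s7.png

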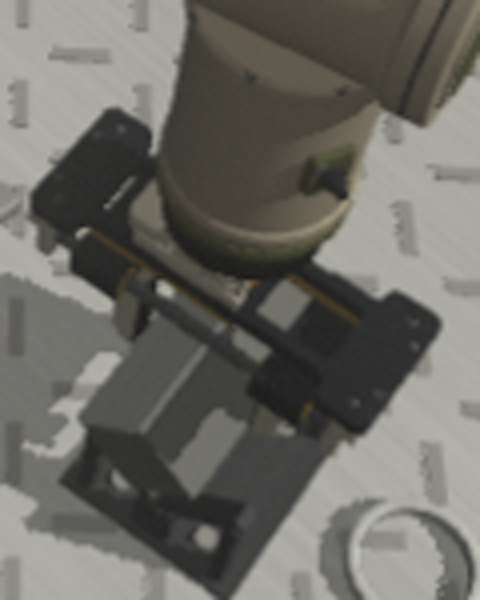

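>>> {"fn": "play_rows", "kwargs": {
  "plan": [
    {"slide": [0.02,-0.132,0.16],"roll": 0,"fingers": -1},
    {"slide": [0.02,-0.132,0.15],"roll": 0,"fingers": -1},
    {"slide": [0.02,-0.132,0.133],"roll": 0,"fingers": -1},
    {"slide": [0.02,-0.132,0.133],"roll": 0,"fingers": -1}
  ]
}}

```text
t: 6.12
tool_pos: [0.5028, 0.1707, 0.105]
orientation: [-0.114, 1.567, 0.119]
force: [-0.6, 7.3, 3.1]
opening: 0.089
```

Run:
```python
from h import *
st(); snap('scene','s8',(350,230,470,380),4)
```

```text
t 6.12 tcp [0.5028 0.1707 0.105 ] valley 0.3 right 30.7 up(tip rel seat) 22.0 mm jawyaw 98.48 toolx [ 0.     0.003 -1.   ] F [-0.6  7.3  3.1] T [1.53 0.22 0.01] open 89.0 q [ 0.23  0.03  1.81  0.    1.3  -1.49]
```

View pics/s8.png

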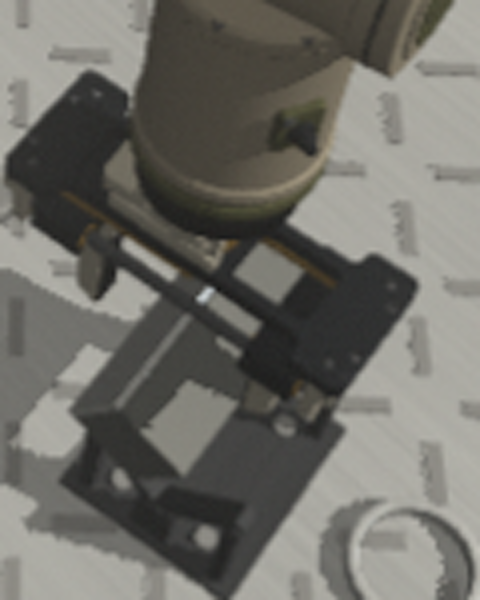

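>>> {"fn": "play_rows", "kwargs": {
  "plan": [
    {"slide": [0,0,-0.3],"roll": 0,"fingers": -1},
    {"slide": [0,0,0],"roll": 0,"fingers": -1},
    {"slide": [0,0,0],"roll": 0,"fingers": -1}
  ],
  "squeeze": 14
}}

```text
t: 6.55
tool_pos: [0.5036, 0.1756, 0.0979]
orientation: [-0.108, 1.564, 0.126]
force: [-5.0, 27.9, 9.2]
opening: 0.0743
```

Run:
```python
from h import *
st(); snap('scene','s9',(350,230,470,380),4)
```

```text
t 6.55 tcp [0.5036 0.1756 0.0979] valley 1.8 right 26.0 up(tip rel seat) 14.9 mm jawyaw 98.54 toolx [ 0.003  0.012 -1.   ] F [-5.  27.9  9.2] T [5.27 0.82 0.02] open 74.3 q [ 0.23  0.04  1.81  0.01  1.29 -1.49]
```

View pics/s9.png

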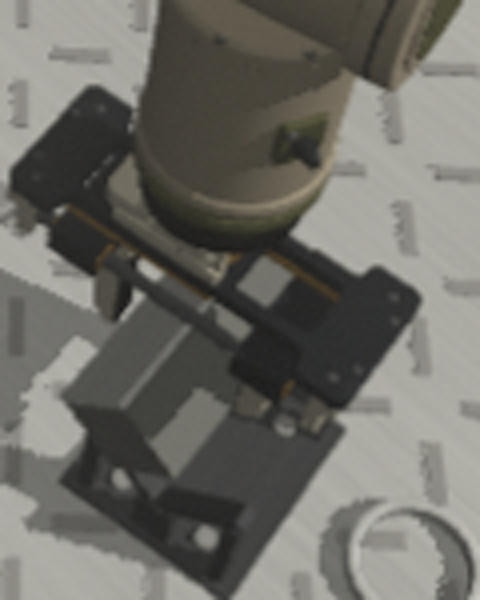

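>>> {"fn": "play_rows", "kwargs": {
  "plan": [
    {"slide": [0,0,0.13],"roll": 0,"fingers": -1},
    {"slide": [0,0,0.13],"roll": 0,"fingers": -1},
    {"slide": [0,0,0.13],"roll": 0,"fingers": -1}
  ]
}}

```text
t: 6.98
tool_pos: [0.504, 0.1755, 0.1107]
orientation: [-0.109, 1.563, 0.126]
force: [-5.6, 22.3, 16.0]
opening: 0.061
```

Run:
```python
from h import *
st(); snap('scene','s10',(350,230,470,380),4)
```

```text
t 6.97 tcp [0.504  0.1755 0.1107] valley 2.1 right 26.1 up(tip rel seat) 27.7 mm jawyaw 98.57 toolx [ 0.004  0.011 -1.   ] F [-5.6 22.3 16. ] T [4.57 1.05 0.12] open 61.0 q [ 0.23  0.02  1.8   0.01  1.31 -1.49]
```

View pics/s10.png

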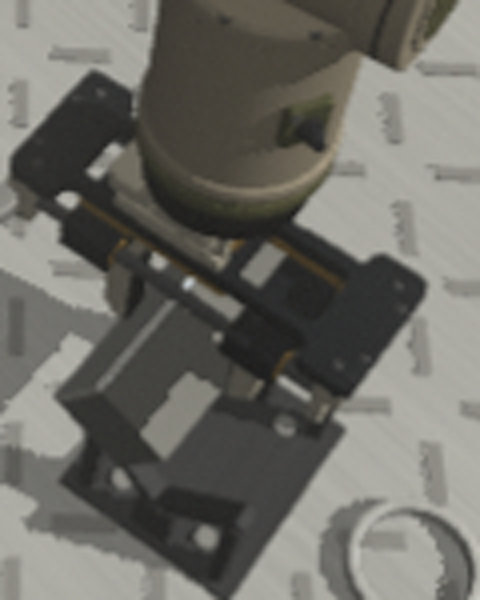

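>>> {"fn": "play_rows", "kwargs": {
  "plan": [
    {"slide": [0,0,-0.3],"roll": 0,"fingers": -1},
    {"slide": [0,0,-0.3],"roll": 0,"fingers": -1},
    {"slide": [0,0,-0.25],"roll": 0,"fingers": -1},
    {"slide": [0,0,0],"roll": 0,"fingers": -1}
  ],
  "squeeze": 6
}}

```text
t: 7.52
tool_pos: [0.5035, 0.1718, 0.0825]
orientation: [-0.112, 1.565, 0.12]
force: [-0.1, 11.4, 3.1]
opening: 0.0844
```

Run:
```python
from h import *
st(); snap('scene','s11',(350,230,470,380),4)
```

```text
t 7.53 tcp [0.5035 0.1718 0.0825] valley 1.2 right 29.7 up(tip rel seat) -0.5 mm jawyaw 98.48 toolx [ 0.002  0.005 -1.   ] F [-0.1 11.4  3.1] T [ 2.16  0.04 -0.02] open 84.4 q [ 0.23  0.05  1.83  0.    1.26 -1.49]
```

View pics/s11.png

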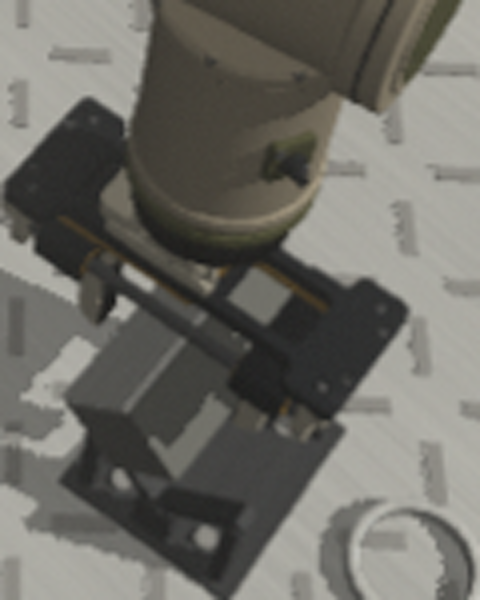

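>>> {"fn": "play_rows", "kwargs": {
  "plan": [
    {"slide": [0,0,0.15],"roll": 0,"fingers": -1},
    {"slide": [0,0,0.15],"roll": 0,"fingers": -1},
    {"slide": [0,0,0.15],"roll": 0,"fingers": -1}
  ],
  "squeeze": 6
}}

```text
t: 7.95
tool_pos: [0.5037, 0.1719, 0.0969]
orientation: [-0.112, 1.565, 0.12]
force: [-1.5, 11.4, 7.4]
opening: 0.0698
```

Run:
```python
from h import *
st(); snap('scene','s12',(350,230,470,380),4)
```

```text
t 7.95 tcp [0.5037 0.1719 0.0969] valley 1.4 right 29.6 up(tip rel seat) 13.9 mm jawyaw 98.49 toolx [ 0.002  0.005 -1.   ] F [-1.5 11.4  7.4] T [ 2.3   0.23 -0.03] open 69.8 q [ 0.23  0.04  1.81  0.    1.29 -1.49]
```

View pics/s12.png

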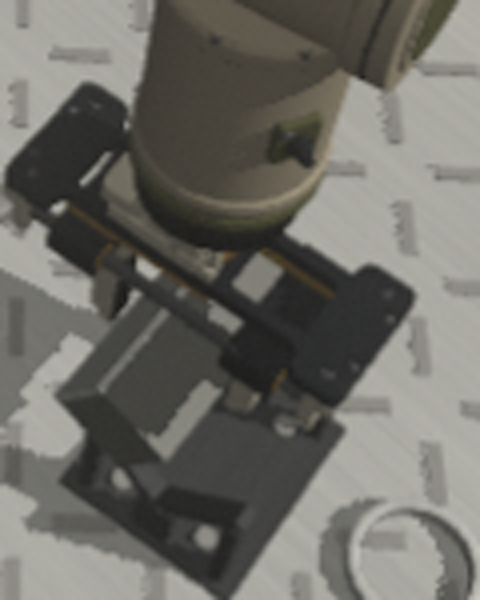

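Run:
```python
from h import *
im=robot.read_camera('scene')
o=im[295:365,355:425]; o=np.clip(o.astype(float)*1.6,0,255).astype(np.uint8)
cv2.imwrite('pics/z12.png',cv2.resize(o,None,fx=8,fy=8,interpolation=cv2.INTER_CUBIC)[:,:,::-1])
```

```text
(no output)
```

View pics/z12.png

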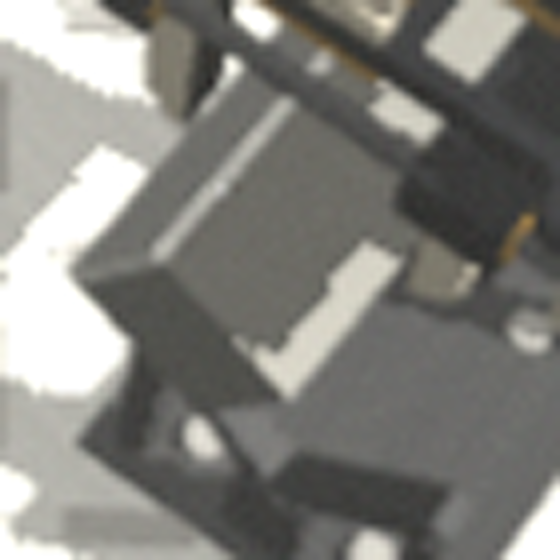

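```bash
cat >> h.py <<'E'
from scipy.optimize import least_squares
UP=np.array([0,0,1.])
def corners(c,h,phi,v):
    # phi: elevation of lid normal, towards RIGHT, radians (45deg start, 0 level, -45 goal)
    z=np.cos(phi)*RT+np.sin(phi)*UP; y=np.cross(z,XV) # y=z x x
    C=S+v*XV+c*RT+h*UP
    return {'lidA':C+.025*(z+y),'lidB':C+.025*(z-y),'botA':C+.025*(-z+y),'botB':C+.025*(-z-y)}
def fit(cam,obs,v=.065,x0=(0.02,.02,.5),freev=False):
    # obs: dict name->pixel ; lidA..; 
    ks=list(obs)
    def f(p):
        cc=corners(p[0],p[1],p[2],p[3] if freev else v); return (proj(cam,[cc[k] for k in ks])-np.array([obs[k] for k in ks])).ravel()
    r=least_squares(f,list(x0)+([v] if freev else [])); 
    print('right %.1f up %.1f lid elev %.1f deg'%(r.x[0]*1e3,r.x[1]*1e3,np.degrees(r.x[2])),r.x[3:],'res',np.abs(r.fun).max().round(2)); return r.x
E
python3 - <<'E'
from h import *
c=corners(0,0,np.pi/4,.065)
for k in c: print(k,((c[k]-S)*1000).round(), proj('scene',c[k]).round(1))
for fv in(0,1):
  fit('scene',{'lidB' if (c['lidB']-S)[2]<(c['lidA']-S)[2] else 'lidA':(364.8,329),'lidA' if (c['lidB']-S)[2]<(c['lidA']-S)[2] else 'lidB':(374.4,327.8),
  'botA' if (c['lidA']-S)[2]>(c['lidB']-S)[2] else 'botB':(391.9,344.4)},freev=fv)
E
```

```text
lidA [64. 10. 35.] [[389.  344.4]]
lidB [ 70. -25.   0.] [[373.1 340.6]]
botA [59. 45.  0.] [[401.7 362. ]]
botB [ 64.  10. -35.] [[385.5 357.5]]
right 26.5 up 31.6 lid elev 26.3 deg [] res 1.06
right 35.7 up -16.2 lid elev 27.5 deg [0.04563501] res 0.62
```

>>> {"fn": "play_rows", "kwargs": {
  "plan": [
    {"slide": [0,0,0.15],"roll": 0,"fingers": -1},
    {"slide": [0,0,0.15],"roll": 0,"fingers": -1},
    {"slide": [0,0,0.15],"roll": 0,"fingers": -1}
  ],
  "squeeze": 7
}}

```text
t: 8.43
tool_pos: [0.5023, 0.1685, 0.1082]
orientation: [-0.116, 1.569, 0.115]
force: [-0.0, -0.3, -1.4]
opening: 0.0641
```

Run:
```python
from h import *
st()
im=robot.read_camera('scene')
o=im[275:365,345:435]; o=np.clip(o.astype(float)*1.6,0,255).astype(np.uint8)
cv2.imwrite('pics/z13.png',cv2.resize(o,None,fx=6,fy=6,interpolation=cv2.INTER_CUBIC)[:,:,::-1])
```

```text
t 8.43 tcp [0.5023 0.1685 0.1082] valley -0.5 right 32.7 up(tip rel seat) 25.2 mm jawyaw 98.44 toolx [-0.002 -0.001 -1.   ] F [-0.  -0.3 -1.4] T [0.07 0.06 0.01] open 64.1 q [ 0.23  0.02  1.81 -0.    1.31 -1.49]
```

View pics/z13.png

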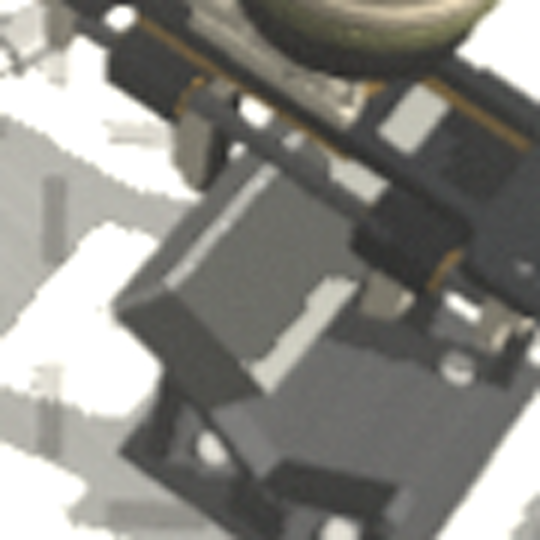

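>>> {"fn": "play_rows", "kwargs": {
  "plan": [
    {"slide": [0,0,0.1],"roll": 0,"fingers": -1},
    {"slide": [0,0,0.1],"roll": 0,"fingers": -1},
    {"slide": [0,0,0.1],"roll": 0,"fingers": -1}
  ],
  "squeeze": 10
}}

```text
t: 8.85
tool_pos: [0.5029, 0.1688, 0.1178]
orientation: [-0.116, 1.568, 0.116]
force: [0.2, -0.3, -1.4]
opening: 0.064
```

Run:
```python
from h import *
st()
im=robot.read_camera('scene')
o=im[275:365,345:435]; o=np.clip(o.astype(float)*1.6,0,255).astype(np.uint8)
cv2.imwrite('pics/z14.png',cv2.resize(o,None,fx=6,fy=6,interpolation=cv2.INTER_CUBIC)[:,:,::-1])
```

```text
t 8.85 tcp [0.5029 0.1688 0.1178] valley 0.1 right 32.5 up(tip rel seat) 34.8 mm jawyaw 98.45 toolx [-0. -0. -1.] F [ 0.2 -0.3 -1.4] T [0.06 0.   0.04] open 64.0 q [ 0.23  0.01  1.8  -0.    1.33 -1.49]
```

View pics/z14.png

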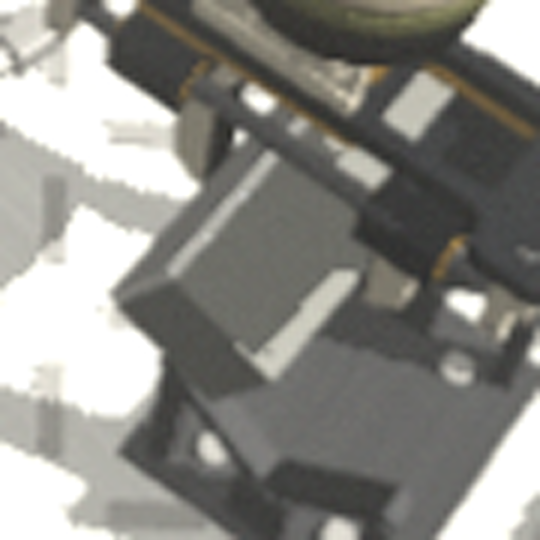

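>>> {"fn": "play_rows", "kwargs": {
  "plan": [
    {"slide": [0,0,0.3],"roll": 0,"fingers": -1},
    {"slide": [0,0,0.3],"roll": 0,"fingers": -1},
    {"slide": [0,0,0],"roll": 0,"fingers": -1}
  ],
  "squeeze": 10
}}

```text
t: 9.28
tool_pos: [0.5039, 0.1692, 0.1372]
orientation: [-0.116, 1.565, 0.116]
force: [1.2, 0.2, -2.2]
opening: 0.064
```

Run:
```python
from h import *
st()
im=robot.read_camera('scene')
o=im[265:355,345:435]; o=np.clip(o.astype(float)*1.6,0,255).astype(np.uint8)
cv2.imwrite('pics/z15.png',cv2.resize(o,None,fx=6,fy=6,interpolation=cv2.INTER_CUBIC)[:,:,::-1])
```

```text
t 9.28 tcp [0.5039 0.1692 0.1372] valley 1.1 right 32.3 up(tip rel seat) 54.2 mm jawyaw 98.46 toolx [ 0.002  0.001 -1.   ] F [ 1.2  0.2 -2.2] T [-0.   -0.01 -0.01] open 64.0 q [ 0.23 -0.    1.78 -0.    1.36 -1.49]
```

View pics/z15.png

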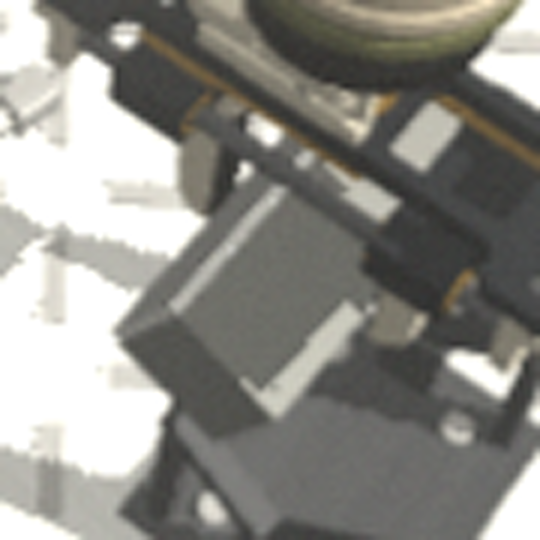

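Run:
```python
from h import *
for v in (.063,.067):fit('scene',{'lidB':(365.3,320.3),'lidA':(373.7,316.7),'botA':(390.8,334.2),'botB':(380.3,338)},v=v,x0=(.03,.05,.3))
```

```text
right 32.7 up 65.8 lid elev 24.0 deg [] res 1.97
right 30.8 up 75.3 lid elev 24.0 deg [] res 2.14
```

>>> {"fn": "play_rows", "kwargs": {
  "plan": [
    {"slide": [-0.1,0.68,0],"roll": 0,"fingers": -1},
    {"slide": [-0.1,0.68,0],"roll": 0,"fingers": -1},
    {"slide": [-0.1,0.68,-0.2],"roll": 0,"fingers": -1},
    {"slide": [0,0,-0.3],"roll": 0,"fingers": -1},
    {"slide": [0,0,0],"roll": 0,"fingers": -1}
  ]
}}

```text
t: 9.95
tool_pos: [0.493, 0.2294, 0.1192]
orientation: [-0.117, 1.57, 0.115]
force: [0.3, -0.8, -2.5]
opening: 0.0637
```

Run:
```python
from h import *
st()
im=robot.read_camera('scene')
o=im[280:380,355:455]; o=np.clip(o.astype(float)*1.5,0,255).astype(np.uint8)
cv2.imwrite('pics/z16.png',cv2.resize(o,None,fx=6,fy=6,interpolation=cv2.INTER_CUBIC)[:,:,::-1])
```

```text
t 9.95 tcp [0.493  0.2294 0.1192] valley -0.7 right -28.8 up(tip rel seat) 36.2 mm jawyaw 98.47 toolx [-0.002 -0.001 -1.   ] F [ 0.3 -0.8 -2.5] T [0.03 0.   0.02] open 63.7 q [ 0.34  0.05  1.76 -0.    1.34 -1.38]
```

View pics/z16.png

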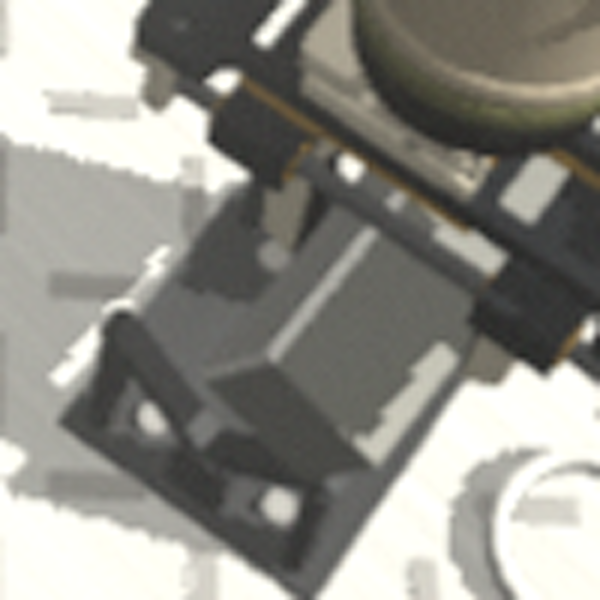

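>>> {"fn": "play_rows", "kwargs": {
  "plan": [
    {"slide": [0,0,-0.15],"roll": 0,"fingers": -1},
    {"slide": [0,0,-0.15],"roll": 0,"fingers": -1},
    {"slide": [0,0,-0.15],"roll": 0,"fingers": -1},
    {"slide": [0,0,0],"roll": 0,"fingers": -1}
  ]
}}

```text
t: 10.5
tool_pos: [0.4939, 0.2289, 0.1069]
orientation: [-0.117, 1.568, 0.114]
force: [-0.4, -4.4, 0.5]
opening: 0.0564
```

Run:
```python
from h import *
st()
im=robot.read_camera('scene')
o=im[280:380,355:455]; o=np.clip(o.astype(float)*1.5,0,255).astype(np.uint8)
cv2.imwrite('pics/z17.png',cv2.resize(o,None,fx=6,fy=6,interpolation=cv2.INTER_CUBIC)[:,:,::-1])
```

```text
t 10.5 tcp [0.4939 0.2289 0.1069] valley 0.1 right -28.2 up(tip rel seat) 23.9 mm jawyaw 98.41 toolx [-0.    -0.002 -1.   ] F [-0.4 -4.4  0.5] T [-0.78  0.21 -0.13] open 56.4 q [ 0.34  0.06  1.77 -0.    1.31 -1.38]
```

View pics/z17.png

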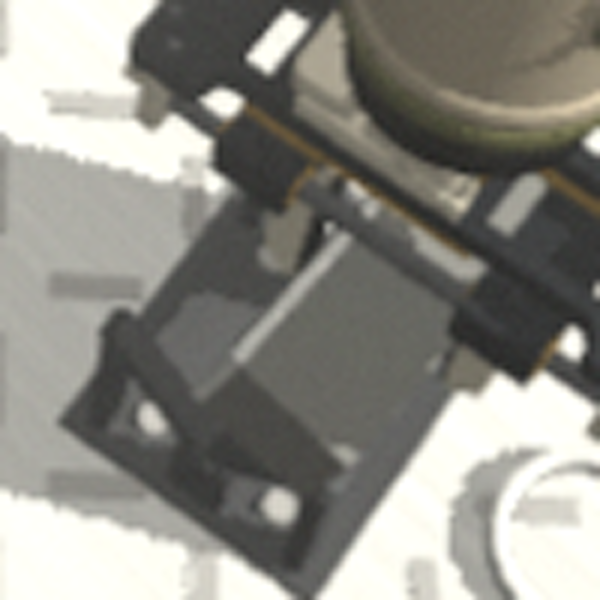

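>>> {"fn": "play_rows", "kwargs": {
  "plan": [
    {"slide": [0,0,-0.12],"roll": 0,"fingers": -1},
    {"slide": [0,0,-0.12],"roll": 0,"fingers": -1},
    {"slide": [0,0,0],"roll": 0,"fingers": -1}
  ]
}}

```text
t: 10.92
tool_pos: [0.4948, 0.2304, 0.1008]
orientation: [-0.115, 1.566, 0.116]
force: [-0.6, -2.8, 5.1]
opening: 0.0502
```

Run:
```python
from h import *
st()
im=robot.read_camera('scene')
o=im[280:380,355:455]; o=np.clip(o.astype(float)*1.5,0,255).astype(np.uint8)
cv2.imwrite('pics/z18.png',cv2.resize(o,None,fx=6,fy=6,interpolation=cv2.INTER_CUBIC)[:,:,::-1])
```

```text
t 10.93 tcp [0.4948 0.2304 0.1008] valley 1.2 right -29.5 up(tip rel seat) 17.8 mm jawyaw 98.46 toolx [ 0.002  0.001 -1.   ] F [-0.6 -2.8  5.1] T [-0.37  0.02 -0.05] open 50.2 q [ 0.34  0.07  1.77 -0.    1.3  -1.38]
```

View pics/z18.png

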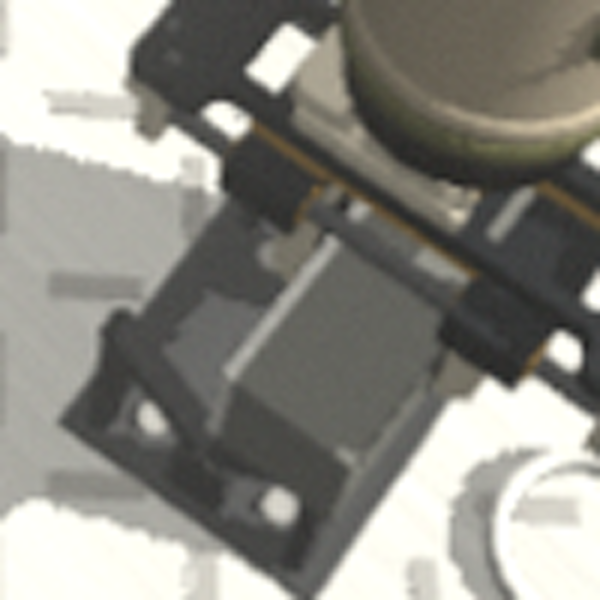

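>>> {"fn": "play_rows", "kwargs": {
  "plan": [
    {"slide": [0,0,0.3],"roll": 0,"fingers": -1},
    {"slide": [0.075,-0.49,0],"roll": 0,"fingers": -1},
    {"slide": [0.075,-0.49,-0.2],"roll": 0,"fingers": -1},
    {"slide": [0,0,-0.3],"roll": 0,"fingers": -1},
    {"slide": [0,0,-0.2],"roll": 0,"fingers": -1},
    {"slide": [0,0,0],"roll": 0,"fingers": -1}
  ]
}}

```text
t: 11.72
tool_pos: [0.4977, 0.2007, 0.0869]
orientation: [-0.116, 1.569, 0.116]
force: [-0.0, 0.4, -3.0]
opening: 0.0496
```

Run:
```python
from h import *
st()
im=robot.read_camera('scene')
o=im[280:380,355:455]; o=np.clip(o.astype(float)*1.5,0,255).astype(np.uint8)
cv2.imwrite('pics/z19.png',cv2.resize(o,None,fx=6,fy=6,interpolation=cv2.INTER_CUBIC)[:,:,::-1])
```

```text
t 11.72 tcp [0.4977 0.2007 0.0869] valley -0.3 right 0.2 up(tip rel seat) 3.9 mm jawyaw 98.46 toolx [-0.002 -0.    -1.   ] F [-0.   0.4 -3. ] T [ 0.03  0.02 -0.01] open 49.6 q [ 0.29  0.07  1.8   0.    1.27 -1.43]
```

View pics/z19.png

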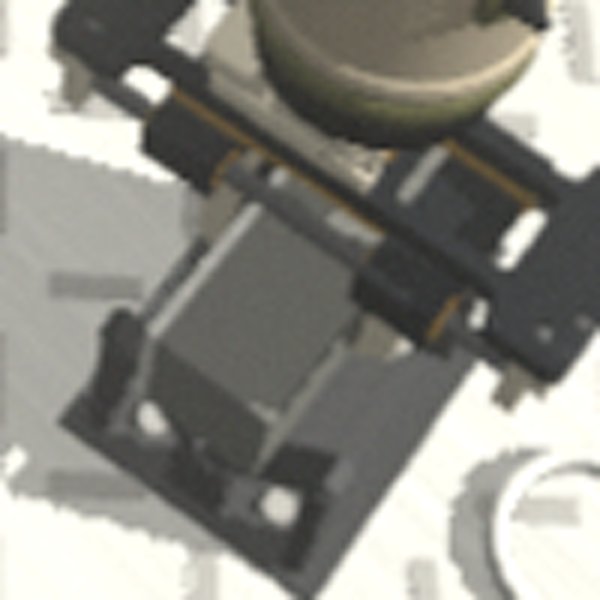

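>>> {"fn": "play_rows", "kwargs": {
  "plan": [
    {"slide": [0,0,-0.07],"roll": 0,"fingers": -1},
    {"slide": [0,0,-0.07],"roll": 0,"fingers": -1},
    {"slide": [0,0,0],"roll": 0,"fingers": -1}
  ],
  "squeeze": 8
}}

```text
t: 12.15
tool_pos: [0.4987, 0.2012, 0.0842]
orientation: [-0.116, 1.567, 0.117]
force: [-0.1, 1.9, 0.2]
opening: 0.0499
```

Run:
```python
from h import *
st()
```

```text
t 12.15 tcp [0.4987 0.2012 0.0842] valley 0.7 right -0.1 up(tip rel seat) 1.2 mm jawyaw 98.48 toolx [ 0.001  0.001 -1.   ] F [-0.1  1.9  0.2] T [0.3  0.06 0.21] open 49.9 q [ 0.29  0.07  1.81  0.    1.27 -1.43]
```

>>> {"fn": "play_rows", "kwargs": {
  "plan": [
    {"slide": [0,0.04,-0.04],"roll": 0,"fingers": -1},
    {"slide": [0,0,0],"roll": 0,"fingers": -1}
  ],
  "squeeze": 8
}}

```text
t: 12.4
tool_pos: [0.4992, 0.2019, 0.0834]
orientation: [-0.116, 1.566, 0.116]
force: [0.2, -1.7, 5.1]
opening: 0.0494
```

Run:
```python
from h import *
st()
```

```text
t 12.4 tcp [0.4992 0.2019 0.0834] valley 1.3 right -0.8 up(tip rel seat) 0.4 mm jawyaw 98.47 toolx [ 0.002 -0.    -1.   ] F [ 0.2 -1.7  5.1] T [-0.09  0.09  0.27] open 49.4 q [ 0.29  0.07  1.81 -0.    1.26 -1.43]
```

>>> {"fn": "play_rows", "kwargs": {
  "plan": [
    {"slide": [0,0,0],"roll": 0,"fingers": 0.12},
    {"slide": [0,0,0.31],"roll": 0,"fingers": 0.12},
    {"slide": [0,0,0.31],"roll": 0,"fingers": 0.12},
    {"slide": [0,0,0.31],"roll": 0,"fingers": 0.12},
    {"slide": [0,0,0],"roll": 0,"fingers": -1},
    {"slide": [0,0,0],"roll": 0,"fingers": -1}
  ],
  "squeeze": 8
}}

```text
t: 13.15
tool_pos: [0.4997, 0.2023, 0.1126]
orientation: [-0.116, 1.565, 0.116]
force: [-2.1, -0.2, 11.8]
opening: 0.0497
```

Run:
```python
from h import *
st()
im=robot.read_camera('scene')
o=im[280:380,355:455]; o=np.clip(o.astype(float)*1.5,0,255).astype(np.uint8)
cv2.imwrite('pics/z20.png',cv2.resize(o,None,fx=6,fy=6,interpolation=cv2.INTER_CUBIC)[:,:,::-1])
```

```text
t 13.15 tcp [0.4997 0.2023 0.1126] valley 1.8 right -1.0 up(tip rel seat) 29.6 mm jawyaw 98.46 toolx [ 0.003  0.001 -1.   ] F [-2.1 -0.2 11.8] T [-0.18  0.45  0.1 ] open 49.7 q [ 0.29  0.04  1.78 -0.    1.32 -1.43]
```

View pics/z20.png

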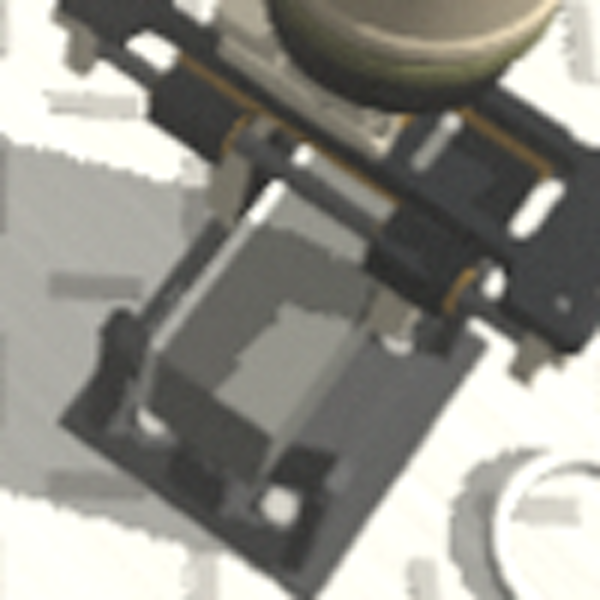

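>>> {"fn": "play_rows", "kwargs": {
  "plan": [
    {"slide": [0,0,0.45],"roll": 0,"fingers": -1},
    {"slide": [0,0,0.45],"roll": 0,"fingers": -1},
    {"slide": [-0.05,0.35,0],"roll": 0,"fingers": -1},
    {"slide": [-0.05,0.35,0],"roll": 0,"fingers": -1},
    {"slide": [0,0,-0.2],"roll": 0,"fingers": -1},
    {"slide": [0,0,0],"roll": 0,"fingers": -1}
  ],
  "squeeze": 8
}}

```text
t: 13.95
tool_pos: [0.495, 0.2231, 0.1306]
orientation: [-0.117, 1.569, 0.116]
force: [0.0, 0.5, -1.9]
opening: 0.0503
```

Run:
```python
from h import *
st()
im=robot.read_camera('scene')
o=im[280:380,355:455]; o=np.clip(o.astype(float)*1.5,0,255).astype(np.uint8)
cv2.imwrite('pics/z21.png',cv2.resize(o,None,fx=6,fy=6,interpolation=cv2.INTER_CUBIC)[:,:,::-1])
```

```text
t 13.95 tcp [0.495  0.2231 0.1306] valley 0.3 right -22.3 up(tip rel seat) 47.6 mm jawyaw 98.49 toolx [-0.001 -0.    -1.   ] F [ 0.   0.5 -1.9] T [ 0.05  0.   -0.03] open 50.3 q [ 0.33  0.04  1.75  0.    1.36 -1.39]
```

View pics/z21.png

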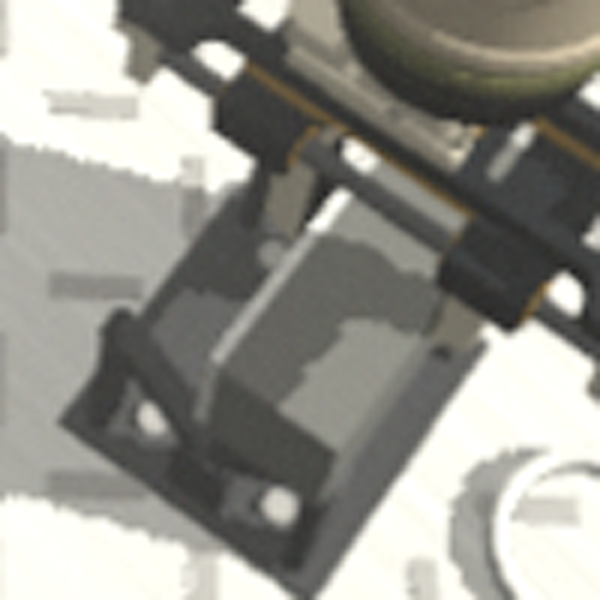

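>>> {"fn": "play_rows", "kwargs": {
  "plan": [
    {"slide": [0,0,-0.1],"roll": 0,"fingers": -1},
    {"slide": [0,0,-0.1],"roll": 0,"fingers": -1},
    {"slide": [0,0,0],"roll": 0,"fingers": -1}
  ],
  "squeeze": 6
}}

```text
t: 14.38
tool_pos: [0.4963, 0.2221, 0.1262]
orientation: [-0.116, 1.566, 0.114]
force: [0.0, -3.8, 4.0]
opening: 0.0502
```

Run:
```python
from h import *
st()
im=robot.read_camera('scene')
o=im[280:380,355:455]; o=np.clip(o.astype(float)*1.5,0,255).astype(np.uint8)
cv2.imwrite('pics/z22.png',cv2.resize(o,None,fx=6,fy=6,interpolation=cv2.INTER_CUBIC)[:,:,::-1])
```

```text
t 14.38 tcp [0.4963 0.2221 0.1262] valley 1.4 right -21.1 up(tip rel seat) 43.2 mm jawyaw 98.42 toolx [ 0.002 -0.001 -1.   ] F [ 0.  -3.8  4. ] T [-0.68 -0.07  0.03] open 50.2 q [ 0.33  0.04  1.75 -0.    1.35 -1.39]
```

View pics/z22.png

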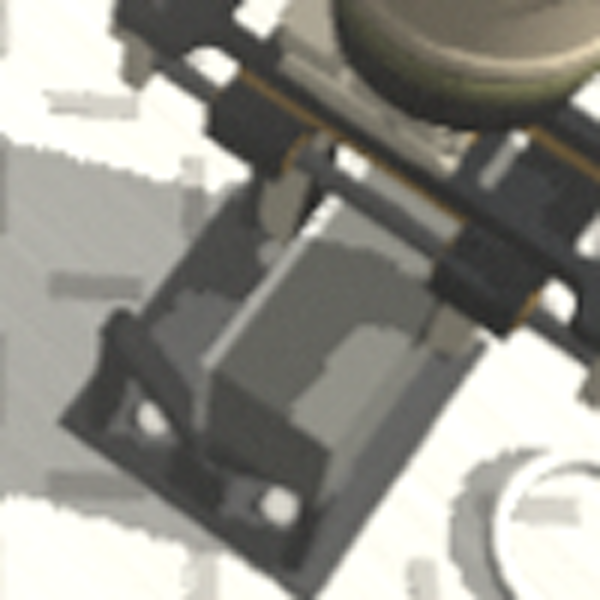

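>>> {"fn": "play_rows", "kwargs": {
  "plan": [
    {"slide": [0,0,0.2],"roll": 0,"fingers": -1},
    {"slide": [-0.03,0.22,0],"roll": 0,"fingers": -1},
    {"slide": [0,0,-0.12],"roll": 0,"fingers": -1},
    {"slide": [0,0,-0.12],"roll": 0,"fingers": -1},
    {"slide": [0,0,-0.1],"roll": 0,"fingers": -1},
    {"slide": [0,0,0],"roll": 0,"fingers": -1}
  ],
  "squeeze": 6
}}

```text
t: 15.18
tool_pos: [0.4956, 0.2291, 0.1222]
orientation: [-0.116, 1.565, 0.115]
force: [0.8, -3.3, 6.2]
opening: 0.0506
```

Run:
```python
from h import *
st()
im=robot.read_camera('scene')
o=im[280:380,355:455]; o=np.clip(o.astype(float)*1.5,0,255).astype(np.uint8)
cv2.imwrite('pics/z23.png',cv2.resize(o,None,fx=6,fy=6,interpolation=cv2.INTER_CUBIC)[:,:,::-1])
```

```text
t 15.18 tcp [0.4956 0.2291 0.1222] valley 1.8 right -28.1 up(tip rel seat) 39.2 mm jawyaw 98.45 toolx [ 0.002 -0.001 -1.   ] F [ 0.8 -3.3  6.2] T [-0.65 -0.1   0.05] open 50.6 q [ 0.34  0.05  1.75 -0.    1.34 -1.38]
```

View pics/z23.png

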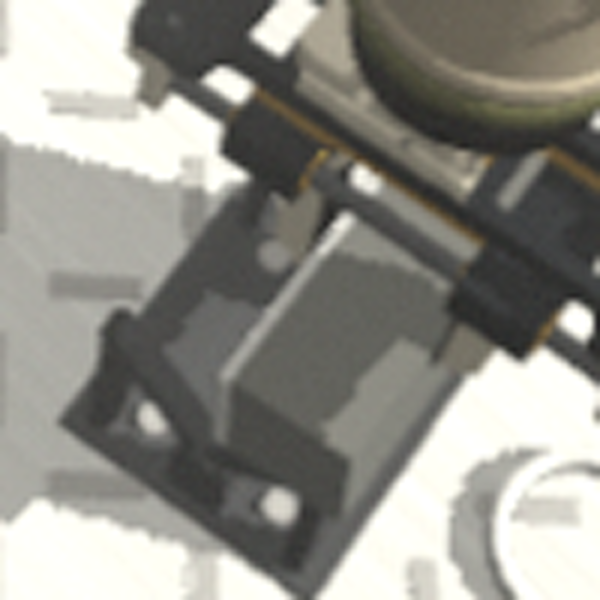

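Run:
```python
from h import *
for v in (.063,.067):
  fit('scene',{'lidA':(391.9,343),'botA':(412.7,357.3),'botB':(408.5,365.5)},v=v,x0=(-.025,.03,0))
im=robot.read_camera('scene')
o=im[320:380,375:435]; o=np.clip(o.astype(float)*2,0,255).astype(np.uint8)
cv2.imwrite('pics/z24.png',cv2.resize(o,None,fx=10,fy=10,interpolation=cv2.INTER_CUBIC)[:,:,::-1])
for e in(0,-.2):
  print({k:(10*(proj('scene',p)[0]-[375,320])).round() for k,p in corners(-.026,.032,e,.066).items()})
```

```text
right -26.6 up 23.7 lid elev 2.7 deg [] res 1.37
right -27.7 up 33.7 lid elev 3.0 deg [] res 1.52
{'lidA': array([152., 208.]), 'lidB': array([126., 305.]), 'botA': array([371., 367.]), 'botB': array([335., 460.])}
{'lidA': array([130., 205.]), 'lidB': array([146., 330.]), 'botA': array([350., 341.]), 'botB': array([358., 465.])}
```

View pics/z24.png

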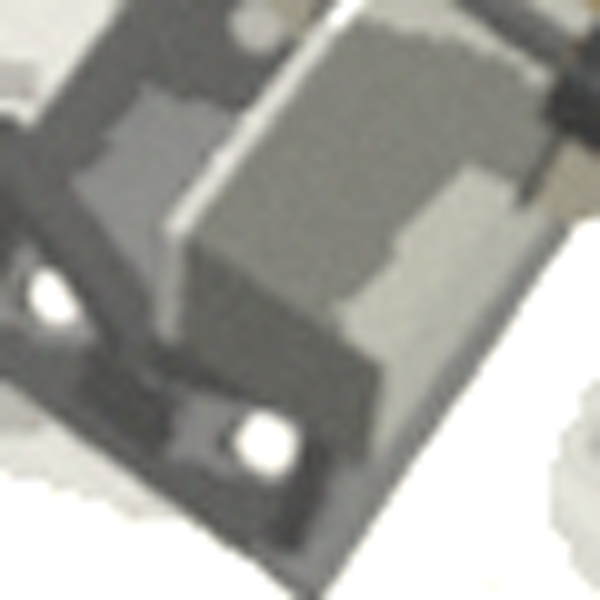

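>>> {"fn": "play_rows", "kwargs": {
  "plan": [
    {"slide": [0.015,-0.1,-0.05],"roll": 0,"fingers": -1},
    {"slide": [0.015,-0.1,-0.08],"roll": 0,"fingers": -1},
    {"slide": [0.015,-0.1,-0.08],"roll": 0,"fingers": -1},
    {"slide": [0,0,0],"roll": 0,"fingers": -1}
  ],
  "squeeze": 6
}}

```text
t: 15.78
tool_pos: [0.497, 0.2212, 0.1162]
orientation: [-0.115, 1.565, 0.117]
force: [0.5, 0.8, 5.6]
opening: 0.053
```

Run:
```python
from h import *
st()
im=robot.read_camera('scene')
o=im[310:380,365:435]; o=np.clip(o.astype(float)*2,0,255).astype(np.uint8)
cv2.imwrite('pics/z25.png',cv2.resize(o,None,fx=8,fy=8,interpolation=cv2.INTER_CUBIC)[:,:,::-1])
```

```text
t 15.78 tcp [0.497  0.2212 0.1162] valley 2.0 right -20.1 up(tip rel seat) 33.2 mm jawyaw 98.46 toolx [ 0.003  0.002 -1.   ] F [0.5 0.8 5.6] T [ 0.43 -0.02 -0.07] open 53.0 q [ 0.32  0.05  1.76  0.    1.32 -1.39]
```

View pics/z25.png

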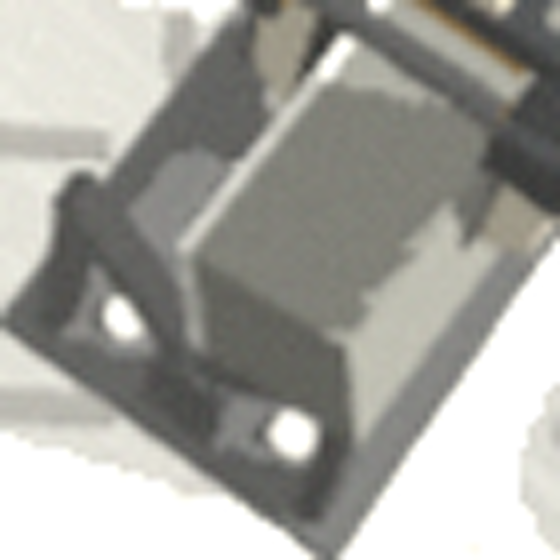

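>>> {"fn": "play_rows", "kwargs": {
  "plan": [
    {"slide": [0.015,-0.1,-0.06],"roll": 0,"fingers": -1},
    {"slide": [0.015,-0.1,-0.06],"roll": 0,"fingers": -1},
    {"slide": [0,0,0],"roll": 0,"fingers": -1}
  ],
  "squeeze": 6
}}

```text
t: 16.2
tool_pos: [0.4981, 0.2152, 0.1128]
orientation: [-0.115, 1.565, 0.117]
force: [0.5, 0.1, 7.7]
opening: 0.0542
```

Run:
```python
from h import *
st()
im=robot.read_camera('scene')
o=im[310:380,365:435]; o=np.clip(o.astype(float)*2,0,255).astype(np.uint8)
cv2.imwrite('pics/z26.png',cv2.resize(o,None,fx=8,fy=8,interpolation=cv2.INTER_CUBIC)[:,:,::-1])
A=np.array([365,310])
for v in(.063,.066): fit('scene',{k:np.array(p)/8+A for k,p in {'lidA':(182,245),'lidB':(195,350),'botA':(350,345),'botB':(352,445)}.items()},v=v,x0=(-.02,.02,-.2))
```

```text
t 16.2 tcp [0.4981 0.2152 0.1128] valley 2.2 right -14.0 up(tip rel seat) 29.8 mm jawyaw 98.46 toolx [ 0.003  0.002 -1.   ] F [0.5 0.1 7.7] T [ 0.35 -0.02 -0.07] open 54.2 q [ 0.31  0.05  1.77  0.    1.32 -1.41]
right -23.2 up 22.4 lid elev -12.7 deg [] res 0.95
right -24.1 up 29.9 lid elev -12.7 deg [] res 1.04
```

View pics/z26.png

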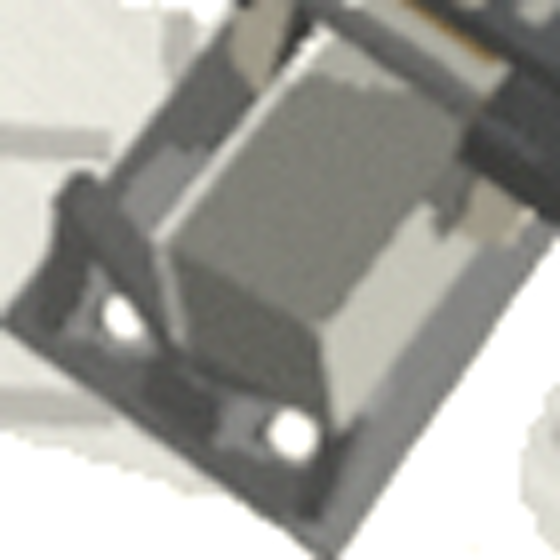

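>>> {"fn": "play_rows", "kwargs": {
  "plan": [
    {"slide": [0.01,-0.1,0],"roll": 0,"fingers": -1},
    {"slide": [0.01,-0.1,-0.07],"roll": 0,"fingers": -1},
    {"slide": [0,0,0.25],"roll": 0,"fingers": -1},
    {"slide": [0,0,0.25],"roll": 0,"fingers": -1},
    {"slide": [0,0,0],"roll": 0,"fingers": -1}
  ],
  "squeeze": 8
}}

```text
t: 16.88
tool_pos: [0.498, 0.2088, 0.1253]
orientation: [-0.116, 1.566, 0.116]
force: [0.4, -0.3, -2.6]
opening: 0.054
```

Run:
```python
from h import *
st()
im=robot.read_camera('scene')
o=im[300:370,365:435]; o=np.clip(o.astype(float)*2,0,255).astype(np.uint8)
cv2.imwrite('pics/z27.png',cv2.resize(o,None,fx=8,fy=8,interpolation=cv2.INTER_CUBIC)[:,:,::-1])
```

```text
t 16.88 tcp [0.498  0.2088 0.1253] valley 1.1 right -7.7 up(tip rel seat) 42.3 mm jawyaw 98.46 toolx [ 0.001  0.    -1.   ] F [ 0.4 -0.3 -2.6] T [ 0.06  0.04 -0.01] open 54.0 q [ 0.3   0.03  1.77  0.    1.34 -1.42]
```

View pics/z27.png

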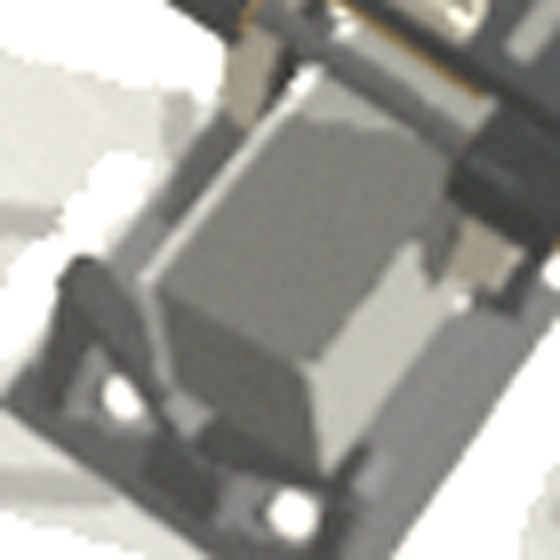

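Run:
```python
from h import *
A=np.array([365,300])
for v in(.063,.066): fit('scene',{k:np.array(p)/8+A for k,p in {'lidA':(145,278),'lidB':(165,400),'botA':(312,365),'botB':(322,475)}.items()},v=v,x0=(-.02,.02,-.2))
```

```text
right -11.6 up 34.1 lid elev -17.2 deg [] res 1.59
right -12.6 up 41.5 lid elev -17.2 deg [] res 1.57
```

>>> {"fn": "play_rows", "kwargs": {
  "plan": [
    {"slide": [0.03,-0.18,0],"roll": 0,"fingers": -1},
    {"slide": [0.03,-0.18,-0.2],"roll": 0,"fingers": -1},
    {"slide": [0,0,-0.2],"roll": 0,"fingers": -1},
    {"slide": [0,0,-0.15],"roll": 0,"fingers": -1},
    {"slide": [0,0,0],"roll": 0,"fingers": -1}
  ],
  "squeeze": 8
}}

```text
t: 17.55
tool_pos: [0.4987, 0.1977, 0.107]
orientation: [-0.116, 1.569, 0.116]
force: [0.7, 1.0, -3.3]
opening: 0.054
```

Run:
```python
from h import *
st()
im=robot.read_camera('scene')
o=im[305:375,360:430]; o=np.clip(o.astype(float)*2,0,255).astype(np.uint8)
cv2.imwrite('pics/z28.png',cv2.resize(o,None,fx=8,fy=8,interpolation=cv2.INTER_CUBIC)[:,:,::-1])
```

```text
t 17.55 tcp [0.4987 0.1977 0.107 ] valley 0.2 right 3.4 up(tip rel seat) 24.0 mm jawyaw 98.45 toolx [-0.001 -0.    -1.   ] F [ 0.7  1.  -3.3] T [0.03 0.05 0.02] open 54.0 q [ 0.28  0.04  1.79  0.    1.31 -1.44]
```

View pics/z28.png

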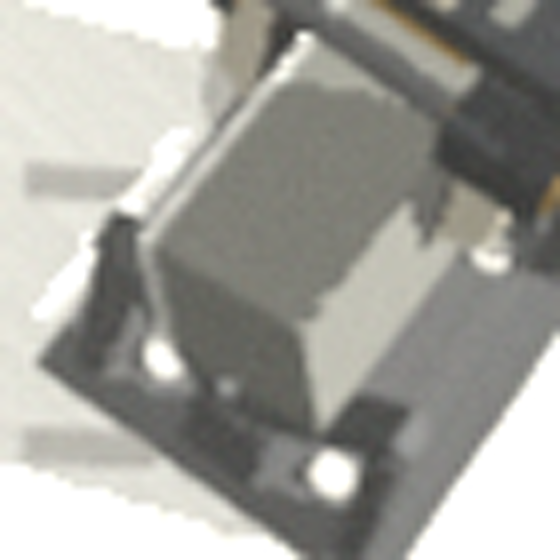

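Still clear of the V; lower further in small steps.

>>> {"fn": "play_rows", "kwargs": {
  "plan": [
    {"slide": [0,0,-0.12],"roll": 0,"fingers": -1},
    {"slide": [0,0,-0.12],"roll": 0,"fingers": -1},
    {"slide": [0,0,0],"roll": 0,"fingers": -1}
  ],
  "squeeze": 6
}}

```text
t: 17.98
tool_pos: [0.4996, 0.1995, 0.1015]
orientation: [-0.114, 1.566, 0.119]
force: [-2.0, 6.8, 2.2]
opening: 0.0531
```

Run:
```python
from h import *
st()
im=robot.read_camera('scene')
o=im[305:375,360:430]; o=np.clip(o.astype(float)*2,0,255).astype(np.uint8)
cv2.imwrite('pics/z29.png',cv2.resize(o,None,fx=8,fy=8,interpolation=cv2.INTER_CUBIC)[:,:,::-1])
```

```text
t 17.98 tcp [0.4996 0.1995 0.1015] valley 1.3 right 1.7 up(tip rel seat) 18.5 mm jawyaw 98.48 toolx [ 0.001  0.003 -1.   ] F [-2.   6.8  2.2] T [1.46 0.39 0.06] open 53.1 q [ 0.28  0.05  1.79  0.    1.3  -1.44]
```

View pics/z29.png

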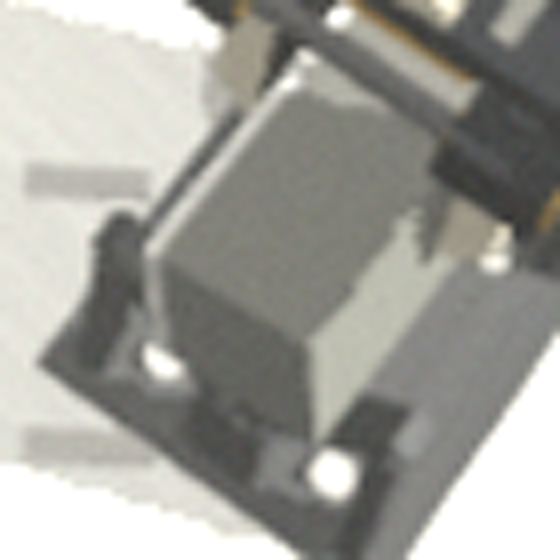

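>>> {"fn": "play_rows", "kwargs": {
  "plan": [
    {"slide": [-0.03,0.2,0],"roll": 0,"fingers": -1},
    {"slide": [0,0,-0.12],"roll": 0,"fingers": -1},
    {"slide": [0,0,-0.1],"roll": 0,"fingers": -1},
    {"slide": [0,0,0],"roll": 0,"fingers": -1}
  ],
  "squeeze": 6
}}

```text
t: 18.52
tool_pos: [0.5002, 0.2024, 0.0955]
orientation: [-0.117, 1.564, 0.113]
force: [2.1, -8.0, 5.8]
opening: 0.0537
```

Run:
```python
from h import *
st()
im=robot.read_camera('scene')
o=im[305:375,360:430]; o=np.clip(o.astype(float)*2,0,255).astype(np.uint8)
cv2.imwrite('pics/z30.png',cv2.resize(o,None,fx=8,fy=8,interpolation=cv2.INTER_CUBIC)[:,:,::-1])
```

```text
t 18.52 tcp [0.5002 0.2024 0.0955] valley 2.4 right -1.0 up(tip rel seat) 12.5 mm jawyaw 98.42 toolx [ 0.004 -0.002 -1.   ] F [ 2.1 -8.   5.8] T [-1.4  -0.42  0.07] open 53.7 q [ 0.29  0.06  1.79 -0.    1.28 -1.43]
```

View pics/z30.png

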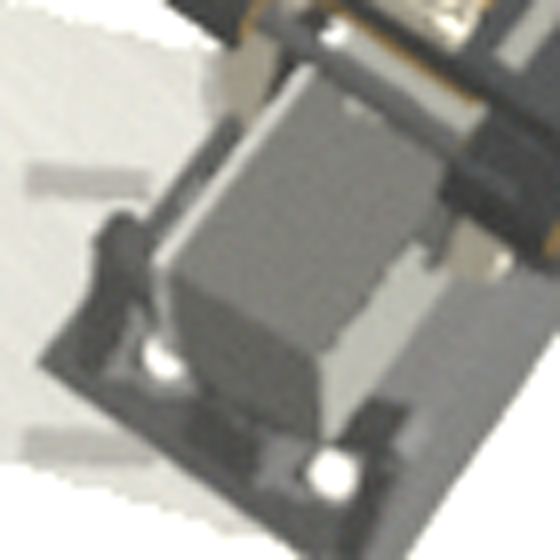

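>>> {"fn": "play_rows", "kwargs": {
  "plan": [
    {"slide": [0.015,-0.1,0.05],"roll": 0,"fingers": -1},
    {"slide": [0.015,-0.1,0.05],"roll": 0,"fingers": -1},
    {"slide": [0.02,-0.13,0],"roll": 0,"fingers": -1},
    {"slide": [0.015,-0.1,-0.05],"roll": 0,"fingers": -1},
    {"slide": [0,0,0],"roll": 0,"fingers": -1}
  ],
  "squeeze": 5
}}

```text
t: 19.2
tool_pos: [0.5004, 0.1932, 0.0965]
orientation: [-0.113, 1.567, 0.119]
force: [-3.2, 9.6, 5.8]
opening: 0.0674
```

Run:
```python
from h import *
st()
im=robot.read_camera('scene')
o=im[305:375,360:430]; o=np.clip(o.astype(float)*2,0,255).astype(np.uint8)
cv2.imwrite('pics/z31.png',cv2.resize(o,None,fx=8,fy=8,interpolation=cv2.INTER_CUBIC)[:,:,::-1])
```

```text
t 19.2 tcp [0.5004 0.1932 0.0965] valley 1.2 right 8.1 up(tip rel seat) 13.5 mm jawyaw 98.49 toolx [ 0.001  0.004 -1.   ] F [-3.2  9.6  5.8] T [2.01 0.41 0.06] open 67.4 q [ 0.27  0.05  1.8   0.    1.29 -1.45]
```

View pics/z31.png

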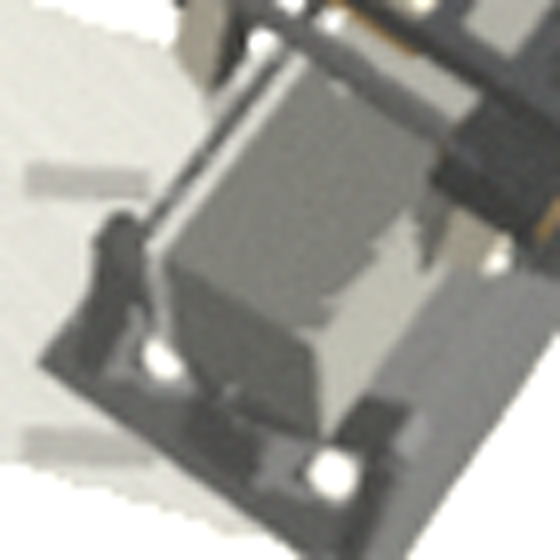

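Run:
```python
from h import *
im=robot.read_camera('scene')
o=im[305:355,370:420]; o=np.clip(o.astype(float)*2,0,255).astype(np.uint8)
cv2.imwrite('pics/z32.png',cv2.resize(o,None,fx=12,fy=12,interpolation=cv2.INTER_NEAREST)[:,:,::-1])
for n in ('lid_mid','tin_mid'): print(n,[(np.round(m['point'],1),round(m['p'],2)) for m in robot.mark_of('scene',n)][:3])
```

```text
lid_mid [(array([399.3, 321.9]), 0.57), (array([395.2, 315.4]), 0.49)]
tin_mid [(array([542. , 297.2]), 0.86), (array([408.3, 325. ]), 0.6)]
```

View pics/z32.png

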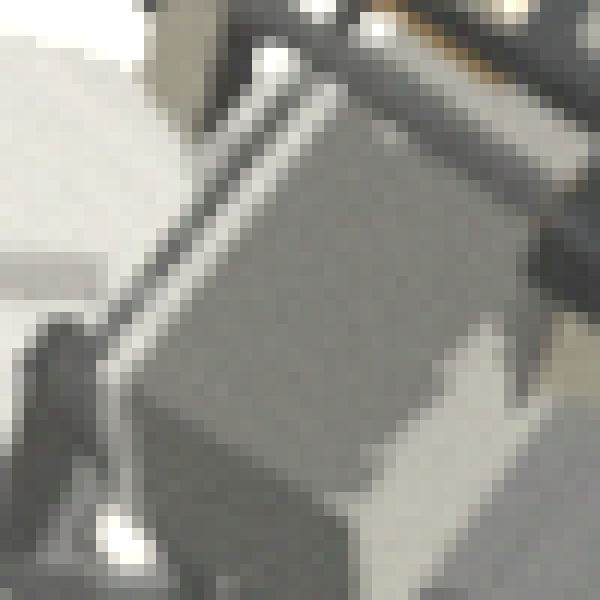

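>>> {"fn": "play_rows", "kwargs": {
  "plan": [
    {"slide": [-0.02,0.13,0],"roll": 0,"fingers": 0.24},
    {"slide": [0,0,0.33],"roll": 0,"fingers": 0.24},
    {"slide": [0,0,0.33],"roll": 0,"fingers": 0.24},
    {"slide": [0,0,0],"roll": 0,"fingers": -1},
    {"slide": [0,0,0],"roll": 0,"fingers": -1}
  ],
  "squeeze": 5
}}

```text
t: 20.02
tool_pos: [0.5005, 0.1968, 0.1173]
orientation: [-0.113, 1.565, 0.119]
force: [-4.5, 9.8, 12.6]
opening: 0.0463
```

Run:
```python
from h import *
st()
im=robot.read_camera('scene')
o=im[305:375,360:430]; o=np.clip(o.astype(float)*2,0,255).astype(np.uint8)
cv2.imwrite('pics/z33.png',cv2.resize(o,None,fx=8,fy=8,interpolation=cv2.INTER_CUBIC)[:,:,::-1])
```

```text
t 20.02 tcp [0.5005 0.1968 0.1173] valley 1.8 right 4.5 up(tip rel seat) 34.3 mm jawyaw 98.46 toolx [ 0.002  0.004 -1.   ] F [-4.5  9.8 12.6] T [2.14 0.9  0.15] open 46.3 q [ 0.28  0.03  1.78  0.    1.33 -1.44]
```

View pics/z33.png

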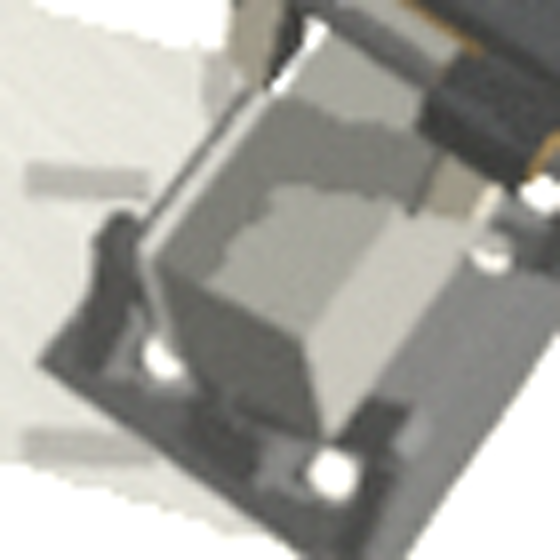

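>>> {"fn": "play_rows", "kwargs": {
  "plan": [
    {"slide": [0,0,0.03],"roll": 0,"fingers": 0.35},
    {"slide": [0.01,-0.05,0],"roll": 0,"fingers": 0.35},
    {"slide": [0,0,-0.36],"roll": 0,"fingers": 0.35},
    {"slide": [0,0,0],"roll": 0,"fingers": -1},
    {"slide": [0,0,0],"roll": 0,"fingers": -1}
  ],
  "squeeze": 3
}}

```text
t: 20.7
tool_pos: [0.4997, 0.1941, 0.1049]
orientation: [-0.114, 1.568, 0.117]
force: [-1.5, 5.6, 4.4]
opening: 0.0593
```

Run:
```python
from h import *
st()
im=robot.read_camera('scene')
o=im[305:375,360:430]; o=np.clip(o.astype(float)*2,0,255).astype(np.uint8)
cv2.imwrite('pics/z34.png',cv2.resize(o,None,fx=8,fy=8,interpolation=cv2.INTER_CUBIC)[:,:,::-1])
```

```text
t 20.7 tcp [0.4997 0.1941 0.1049] valley 0.7 right 7.0 up(tip rel seat) 21.9 mm jawyaw 98.45 toolx [-0.     0.002 -1.   ] F [-1.5  5.6  4.4] T [1.23 0.25 0.03] open 59.3 q [ 0.27  0.04  1.79  0.    1.31 -1.45]
```

View pics/z34.png

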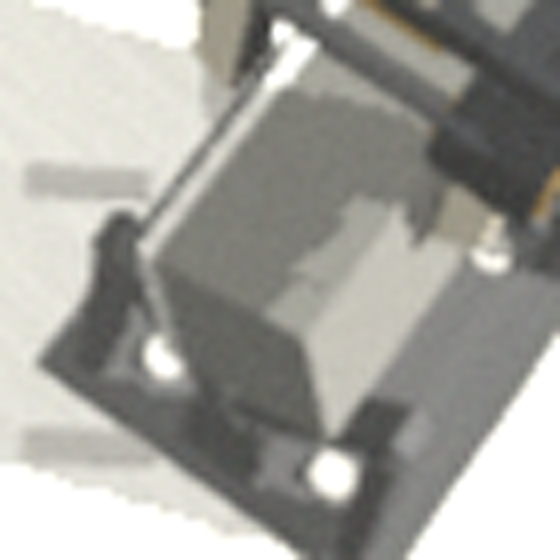

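>>> {"fn": "play_rows", "kwargs": {
  "plan": [
    {"slide": [0.01,-0.05,0.1],"roll": 0,"fingers": -1},
    {"slide": [0.01,-0.05,0.1],"roll": 0,"fingers": -1},
    {"slide": [0.01,-0.05,0.1],"roll": 0,"fingers": -1}
  ],
  "squeeze": 4
}}

```text
t: 21.12
tool_pos: [0.5001, 0.1882, 0.1133]
orientation: [-0.116, 1.57, 0.115]
force: [-0.2, -0.2, -2.3]
opening: 0.0549
```

Run:
```python
from h import *
st()
im=robot.read_camera('scene')
o=im[305:375,360:430]; o=np.clip(o.astype(float)*2,0,255).astype(np.uint8)
cv2.imwrite('pics/z35.png',cv2.resize(o,None,fx=8,fy=8,interpolation=cv2.INTER_CUBIC)[:,:,::-1])
```

```text
t 21.12 tcp [0.5001 0.1882 0.1133] valley 0.2 right 12.9 up(tip rel seat) 30.3 mm jawyaw 98.45 toolx [-0.002 -0.001 -1.   ] F [-0.2 -0.2 -2.3] T [ 0.17  0.04 -0.01] open 54.9 q [ 0.26  0.03  1.79 -0.    1.32 -1.45]
```

View pics/z35.png

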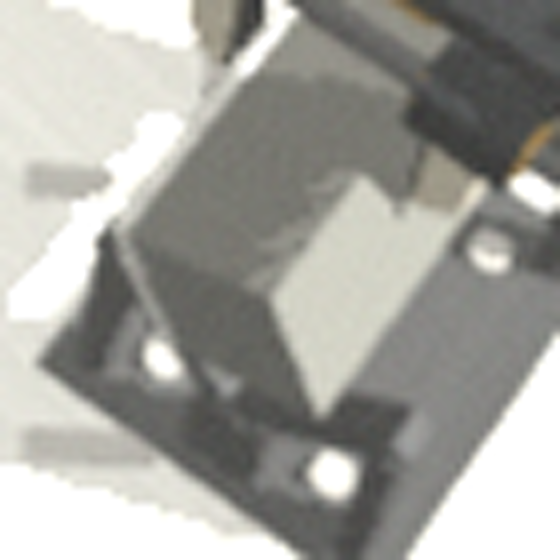

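Run:
```python
from h import *
A=np.array([360,305])
for v in(.063,.066): fit('scene',{k:np.array(p)/8+A for k,p in {'lidA':(118,228),'botA':(272,295),'botB':(322,415)}.items()},v=v,x0=(0,.02,-.3))
```

```text
right 3.6 up 22.3 lid elev -26.2 deg [] res 0.71
right 2.4 up 29.7 lid elev -26.1 deg [] res 0.81
```

>>> {"fn": "play_rows", "kwargs": {
  "plan": [
    {"slide": [-0.03,0.2,0],"roll": 0,"fingers": -1},
    {"slide": [0,0,-0.15],"roll": 0,"fingers": -1},
    {"slide": [0,0,-0.15],"roll": 0,"fingers": -1},
    {"slide": [0,0,-0.15],"roll": 0,"fingers": -1},
    {"slide": [0,0,0],"roll": 0,"fingers": -1}
  ],
  "squeeze": 4
}}

```text
t: 21.8
tool_pos: [0.5011, 0.197, 0.1024]
orientation: [-0.114, 1.564, 0.119]
force: [-1.4, 8.1, 7.3]
opening: 0.0554
```

Run:
```python
from h import *
st()
im=robot.read_camera('scene')
o=im[305:375,360:430]; o=np.clip(o.astype(float)*2,0,255).astype(np.uint8)
cv2.imwrite('pics/z36.png',cv2.resize(o,None,fx=8,fy=8,interpolation=cv2.INTER_CUBIC)[:,:,::-1])
```

```text
t 21.8 tcp [0.5011 0.197  0.1024] valley 2.5 right 4.4 up(tip rel seat) 19.4 mm jawyaw 98.49 toolx [ 0.003  0.004 -1.   ] F [-1.4  8.1  7.3] T [1.73 0.25 0.06] open 55.4 q [ 0.28  0.05  1.79  0.    1.3  -1.44]
```

View pics/z36.png

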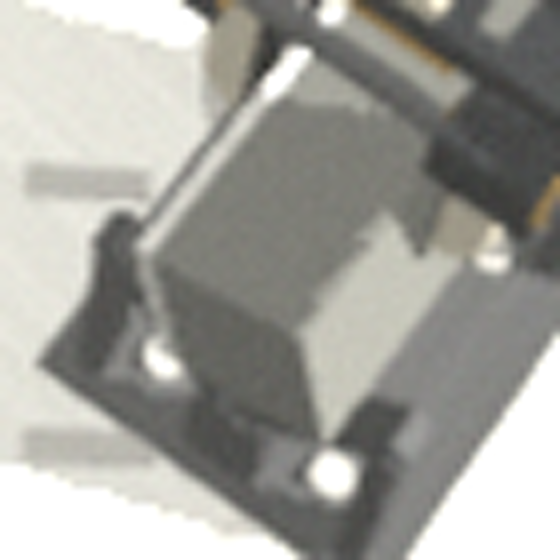

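>>> {"fn": "play_rows", "kwargs": {
  "plan": [
    {"slide": [0.01,-0.05,0.15],"roll": 0,"fingers": -1},
    {"slide": [0.01,-0.05,0.15],"roll": 0,"fingers": -1},
    {"slide": [0.01,-0.05,0.12],"roll": 0,"fingers": -1},
    {"slide": [0,0,0],"roll": 0,"fingers": -1}
  ],
  "squeeze": 4
}}

```text
t: 22.35
tool_pos: [0.5009, 0.1899, 0.1135]
orientation: [-0.116, 1.568, 0.115]
force: [-1.0, -0.1, -0.8]
opening: 0.0539
```

Run:
```python
from h import *
st()
im=robot.read_camera('scene')
o=im[305:375,360:430]; o=np.clip(o.astype(float)*2,0,255).astype(np.uint8)
cv2.imwrite('pics/z37.png',cv2.resize(o,None,fx=8,fy=8,interpolation=cv2.INTER_CUBIC)[:,:,::-1])
```

```text
t 22.35 tcp [0.5009 0.1899 0.1135] valley 1.2 right 11.4 up(tip rel seat) 30.5 mm jawyaw 98.44 toolx [-0. -0. -1.] F [-1.  -0.1 -0.8] T [0.09 0.03 0.01] open 53.9 q [ 0.27  0.03  1.79 -0.    1.32 -1.45]
```

View pics/z37.png

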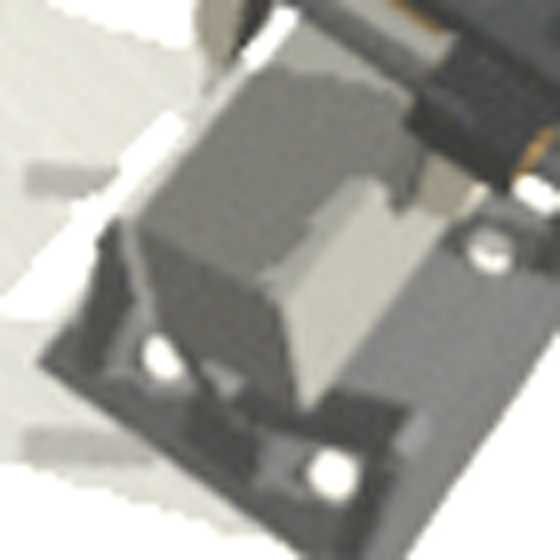

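>>> {"fn": "play_rows", "kwargs": {
  "plan": [
    {"slide": [-0.03,0.2,0],"roll": 0,"fingers": -1},
    {"slide": [-0.04,0.26,-0.1],"roll": 0,"fingers": -1},
    {"slide": [0,0,-0.12],"roll": 0,"fingers": -1},
    {"slide": [0,0,-0.12],"roll": 0,"fingers": -1},
    {"slide": [0,0,0],"roll": 0,"fingers": -1}
  ],
  "squeeze": 5
}}

```text
t: 23.02
tool_pos: [0.5001, 0.2027, 0.1042]
orientation: [-0.118, 1.565, 0.113]
force: [1.8, -9.2, 5.5]
opening: 0.0542
```

Run:
```python
from h import *
st()
im=robot.read_camera('scene')
o=im[305:375,360:430]; o=np.clip(o.astype(float)*2,0,255).astype(np.uint8)
cv2.imwrite('pics/z38.png',cv2.resize(o,None,fx=8,fy=8,interpolation=cv2.INTER_CUBIC)[:,:,::-1])
```

```text
t 23.02 tcp [0.5001 0.2027 0.1042] valley 2.3 right -1.4 up(tip rel seat) 21.2 mm jawyaw 98.44 toolx [ 0.003 -0.003 -1.   ] F [ 1.8 -9.2  5.5] T [-1.84 -0.4   0.03] open 54.2 q [ 0.29  0.05  1.79 -0.    1.3  -1.42]
```

View pics/z38.png

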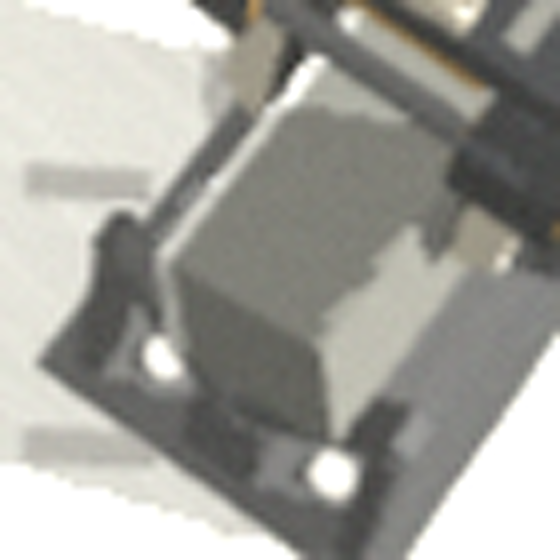

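>>> {"fn": "play_rows", "kwargs": {
  "plan": [
    {"slide": [0.015,-0.1,0],"roll": 0,"fingers": -1},
    {"slide": [0.015,-0.1,-0.04],"roll": 0,"fingers": -1},
    {"slide": [0.015,-0.1,-0.04],"roll": 0,"fingers": -1},
    {"slide": [0.015,-0.1,-0.04],"roll": 0,"fingers": -1}
  ],
  "squeeze": 5
}}

```text
t: 23.58
tool_pos: [0.5009, 0.195, 0.1014]
orientation: [-0.113, 1.566, 0.12]
force: [-4.7, 9.9, 12.1]
opening: 0.0609
```

Run:
```python
from h import *
st()
im=robot.read_camera('scene')
o=im[305:375,360:430]; o=np.clip(o.astype(float)*2,0,255).astype(np.uint8)
cv2.imwrite('pics/z39.png',cv2.resize(o,None,fx=8,fy=8,interpolation=cv2.INTER_CUBIC)[:,:,::-1])
```

```text
t 23.57 tcp [0.5009 0.195  0.1014] valley 2.0 right 6.3 up(tip rel seat) 18.4 mm jawyaw 98.51 toolx [ 0.002  0.005 -1.   ] F [-4.7  9.9 12.1] T [2.13 0.83 0.1 ] open 60.9 q [ 0.27  0.05  1.8   0.    1.3  -1.45]
```

View pics/z39.png

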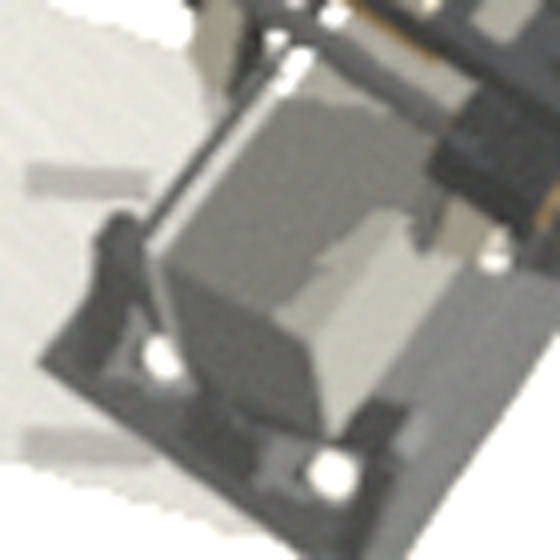

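>>> {"fn": "play_rows", "kwargs": {
  "plan": [
    {"slide": [0.015,-0.08,0.1],"roll": 0,"fingers": 0.32},
    {"slide": [0.015,-0.09,0.1],"roll": 0,"fingers": 0.32},
    {"slide": [0.015,-0.1,0.1],"roll": 0,"fingers": 0.32},
    {"slide": [0.015,-0.1,0.1],"roll": 0,"fingers": 0.32}
  ],
  "squeeze": 7
}}

```text
t: 24.12
tool_pos: [0.5029, 0.1826, 0.1128]
orientation: [-0.115, 1.566, 0.118]
force: [-1.3, 2.7, 4.1]
opening: 0.0616
```

Run:
```python
from h import *
st()
im=robot.read_camera('scene')
o=im[305:375,360:430]; o=np.clip(o.astype(float)*2,0,255).astype(np.uint8)
cv2.imwrite('pics/z40.png',cv2.resize(o,None,fx=8,fy=8,interpolation=cv2.INTER_CUBIC)[:,:,::-1])
```

```text
t 24.12 tcp [0.5029 0.1826 0.1128] valley 2.1 right 18.9 up(tip rel seat) 29.8 mm jawyaw 98.50 toolx [ 0.002  0.003 -1.   ] F [-1.3  2.7  4.1] T [ 0.76  0.04 -0.05] open 61.6 q [ 0.25  0.03  1.79  0.    1.32 -1.47]
```

View pics/z40.png

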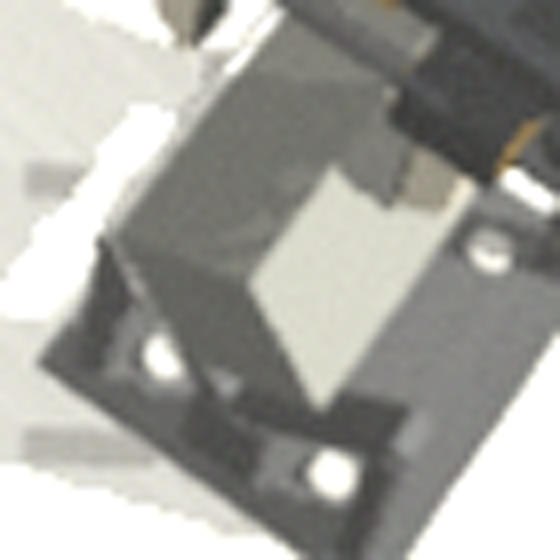

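>>> {"fn": "play_rows", "kwargs": {
  "plan": [
    {"slide": [0.015,-0.1,0.06],"roll": 0,"fingers": 0.32},
    {"slide": [0.015,-0.1,0.06],"roll": 0,"fingers": 0.32}
  ],
  "squeeze": 7
}}

```text
t: 24.42
tool_pos: [0.504, 0.1763, 0.1164]
orientation: [-0.115, 1.565, 0.118]
force: [-0.3, 2.3, 5.1]
opening: 0.0615
```

Run:
```python
from h import *
st()
im=robot.read_camera('scene')
o=im[305:375,360:430]; o=np.clip(o.astype(float)*2,0,255).astype(np.uint8)
cv2.imwrite('pics/z41.png',cv2.resize(o,None,fx=8,fy=8,interpolation=cv2.INTER_CUBIC)[:,:,::-1])
A=np.array([360,305])
for v in(.063,.066): fit('scene',{k:np.array(p)/8+A for k,p in {'lidA':(105,238),'botA':(250,285),'botB':(318,410)}.items()},v=v,x0=(0,.02,-.5))
```

```text
t 24.43 tcp [0.504  0.1763 0.1164] valley 2.3 right 25.3 up(tip rel seat) 33.4 mm jawyaw 98.49 toolx [ 0.002  0.002 -1.   ] F [-0.3  2.3  5.1] T [ 0.76 -0.01 -0.01] open 61.5 q [ 0.24  0.02  1.79  0.    1.32 -1.48]
right 5.4 up 17.6 lid elev -34.2 deg [] res 1.09
right 4.3 up 25.1 lid elev -34.2 deg [] res 1.22
```

View pics/z41.png

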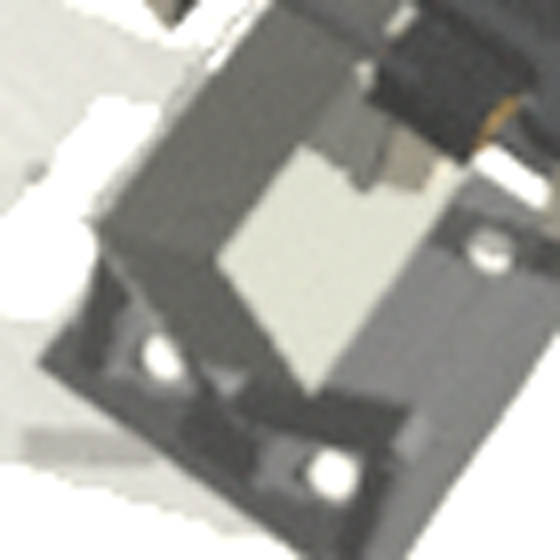

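Run:
```python
from h import *
A=np.array([360,305])
for v in(.063,.066):
  fit('scene',{'lidA':(389.9,346.7),'lidB':(375,343.6),'botA':(402.9,362.1)},v=v,x0=(0,0,.7))
  fit('scene',{k:np.array(p)/8+A for k,p in {'lidA':(100,230),'botA':(218,262),'botB':(308,392)}.items()},v=v,x0=(0,.02,-.7))
```

```text
right -3.6 up -9.0 lid elev 41.4 deg [] res 1.42
right 8.8 up 19.7 lid elev -43.3 deg [] res 1.58
right -4.8 up -1.3 lid elev 41.3 deg [] res 1.53
right 7.5 up 27.1 lid elev -43.4 deg [] res 1.71
```

>>> {"fn": "play_rows", "kwargs": {
  "plan": [
    {"slide": [0,0,0],"roll": 0,"fingers": -1},
    {"slide": [-0.01,0.06,-0.15],"roll": 0,"fingers": -1},
    {"slide": [-0.01,0.06,-0.15],"roll": 0,"fingers": -1},
    {"slide": [-0.01,0.06,-0.15],"roll": 0,"fingers": -1}
  ],
  "squeeze": 5
}}

```text
t: 24.98
tool_pos: [0.5028, 0.1834, 0.1034]
orientation: [-0.113, 1.565, 0.12]
force: [-3.3, 9.4, 8.6]
opening: 0.0814
```

Run:
```python
from h import *
st()
im=robot.read_camera('scene')
o=im[305:375,360:430]; o=np.clip(o.astype(float)*2,0,255).astype(np.uint8)
cv2.imwrite('pics/z42.png',cv2.resize(o,None,fx=8,fy=8,interpolation=cv2.INTER_CUBIC)[:,:,::-1])
```

```text
t 24.98 tcp [0.5028 0.1834 0.1034] valley 2.1 right 18.1 up(tip rel seat) 20.4 mm jawyaw 98.52 toolx [ 0.002  0.005 -1.   ] F [-3.3  9.4  8.6] T [2.15 0.7  0.09] open 81.4 q [ 0.25  0.04  1.8   0.    1.3  -1.47]
```

View pics/z42.png

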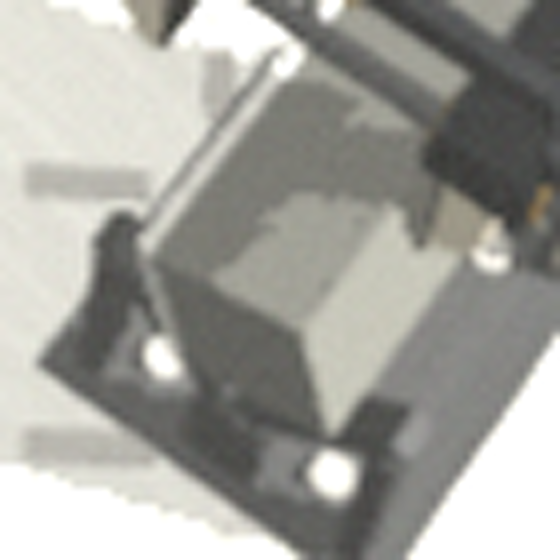

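>>> {"fn": "play_rows", "kwargs": {
  "plan": [
    {"slide": [-0.03,0.18,-0.04],"roll": 0,"fingers": 0.32},
    {"slide": [-0.03,0.18,-0.04],"roll": 0,"fingers": 0.32},
    {"slide": [0,0,0],"roll": 0,"fingers": 0.32},
    {"slide": [0.015,-0.08,0.1],"roll": 0,"fingers": 0.32},
    {"slide": [0.015,-0.09,0.1],"roll": 0,"fingers": 0.32},
    {"slide": [0.015,-0.1,0.1],"roll": 0,"fingers": 0.32},
    {"slide": [0.015,-0.1,0.1],"roll": 0,"fingers": 0.32},
    {"slide": [0.015,-0.1,0.06],"roll": 0,"fingers": 0.32},
    {"slide": [0.015,-0.1,0.06],"roll": 0,"fingers": 0.32}
  ],
  "squeeze": 7
}}

```text
t: 26.15
tool_pos: [0.5042, 0.1755, 0.1164]
orientation: [-0.114, 1.565, 0.118]
force: [-0.3, 4.0, 5.7]
opening: 0.0616
```

Run:
```python
from h import *
st()
im=robot.read_camera('scene')
o=im[305:375,360:430]; o=np.clip(o.astype(float)*2,0,255).astype(np.uint8)
cv2.imwrite('pics/z43.png',cv2.resize(o,None,fx=8,fy=8,interpolation=cv2.INTER_CUBIC)[:,:,::-1])
```

```text
t 26.15 tcp [0.5042 0.1755 0.1164] valley 2.4 right 26.1 up(tip rel seat) 33.4 mm jawyaw 98.48 toolx [ 0.003  0.002 -1.   ] F [-0.3  4.   5.7] T [ 0.85 -0.1  -0.05] open 61.6 q [ 0.24  0.02  1.79  0.    1.32 -1.48]
```

View pics/z43.png

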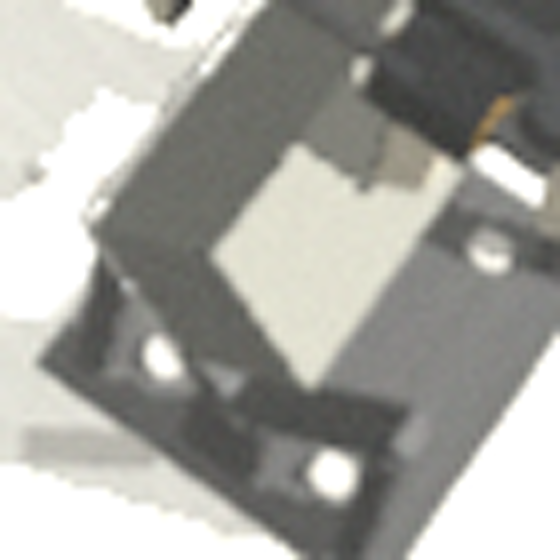

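>>> {"fn": "play_rows", "kwargs": {
  "plan": [
    {"slide": [0.015,-0.1,0.03],"roll": 0,"fingers": 0.32},
    {"slide": [0.015,-0.1,0.02],"roll": 0,"fingers": 0.32},
    {"slide": [0,0,0],"roll": 0,"fingers": 0.32}
  ],
  "squeeze": 7
}}

```text
t: 26.58
tool_pos: [0.505, 0.1715, 0.1182]
orientation: [-0.112, 1.565, 0.121]
force: [-1.0, 13.7, 7.0]
opening: 0.0617
```

Run:
```python
from h import *
st()
im=robot.read_camera('scene')
o=im[305:375,360:430]; o=np.clip(o.astype(float)*2,0,255).astype(np.uint8)
cv2.imwrite('pics/z44.png',cv2.resize(o,None,fx=8,fy=8,interpolation=cv2.INTER_CUBIC)[:,:,::-1])
```

```text
t 26.57 tcp [0.505  0.1715 0.1182] valley 2.5 right 30.2 up(tip rel seat) 35.2 mm jawyaw 98.50 toolx [ 0.003  0.006 -1.   ] F [-1.  13.7  7. ] T [2.67 0.27 0.01] open 61.7 q [ 0.23  0.02  1.79  0.01  1.33 -1.49]
```

View pics/z44.png

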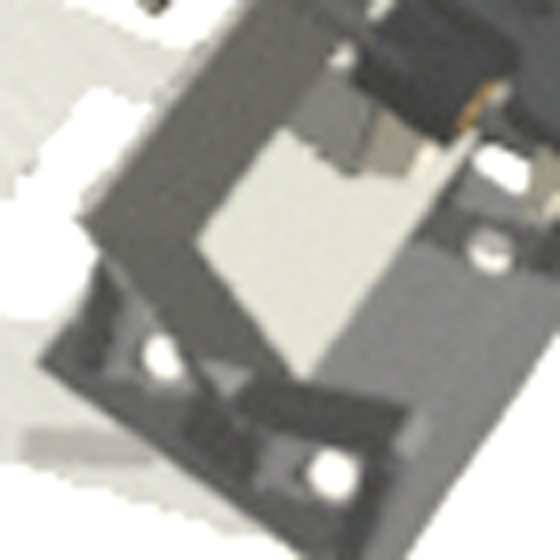

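>>> {"fn": "play_rows", "kwargs": {
  "plan": [
    {"slide": [-0.005,0.033,0],"roll": 0,"fingers": 0.32},
    {"slide": [-0.005,0.033,0],"roll": 0,"fingers": 0.32},
    {"slide": [0,0.02,0],"roll": 0,"fingers": 0.32}
  ],
  "squeeze": 7
}}

```text
t: 27.0
tool_pos: [0.5048, 0.1725, 0.1178]
orientation: [-0.114, 1.565, 0.118]
force: [-0.5, 3.6, 6.4]
opening: 0.061
```

Run:
```python
from h import *
st()
im=robot.read_camera('scene')
o=im[305:375,360:430]; o=np.clip(o.astype(float)*2,0,255).astype(np.uint8)
cv2.imwrite('pics/z45.png',cv2.resize(o,None,fx=8,fy=8,interpolation=cv2.INTER_CUBIC)[:,:,::-1])
```

```text
t 27.0 tcp [0.5048 0.1725 0.1178] valley 2.5 right 29.2 up(tip rel seat) 34.8 mm jawyaw 98.50 toolx [ 0.003  0.003 -1.   ] F [-0.5  3.6  6.4] T [ 0.93  0.03 -0.06] open 61.0 q [ 0.23  0.02  1.79  0.    1.33 -1.49]
```

View pics/z45.png

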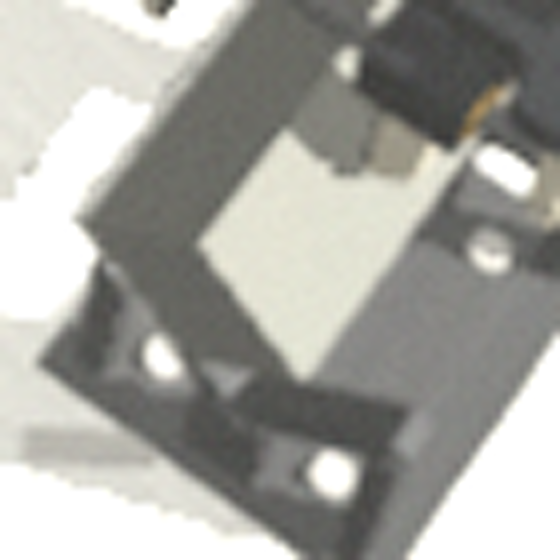

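>>> {"fn": "play_rows", "kwargs": {
  "plan": [
    {"slide": [-0.015,0.1,-0.1],"roll": 0,"fingers": 0.32},
    {"slide": [-0.015,0.1,-0.1],"roll": 0,"fingers": 0.32},
    {"slide": [-0.015,0.1,-0.1],"roll": 0,"fingers": 0.32}
  ],
  "squeeze": 7
}}

```text
t: 27.42
tool_pos: [0.5033, 0.1837, 0.1106]
orientation: [-0.112, 1.564, 0.122]
force: [-8.6, 13.3, 18.8]
opening: 0.0615
```

Run:
```python
from h import *
st()
im=robot.read_camera('scene')
o=im[305:375,360:430]; o=np.clip(o.astype(float)*2,0,255).astype(np.uint8)
cv2.imwrite('pics/z46.png',cv2.resize(o,None,fx=8,fy=8,interpolation=cv2.INTER_CUBIC)[:,:,::-1])
```

```text
t 27.43 tcp [0.5033 0.1837 0.1106] valley 2.6 right 17.9 up(tip rel seat) 27.6 mm jawyaw 98.53 toolx [ 0.003  0.007 -1.   ] F [-8.6 13.3 18.8] T [3.04 1.67 0.29] open 61.5 q [ 0.25  0.03  1.79  0.01  1.31 -1.47]
```

View pics/z46.png

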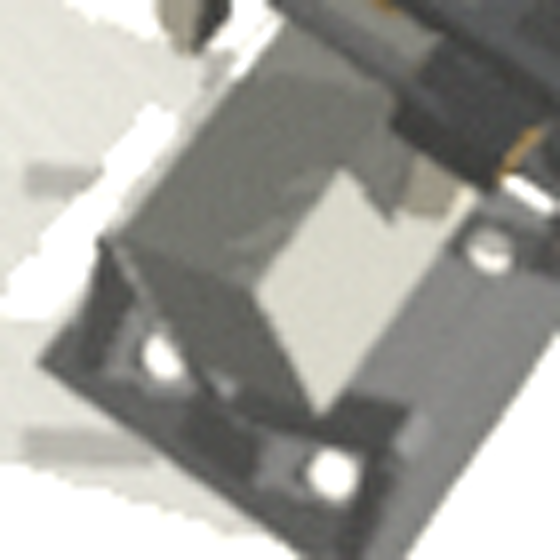

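>>> {"fn": "play_rows", "kwargs": {
  "plan": [
    {"slide": [0.015,-0.1,0.08],"roll": 0,"fingers": 0.32},
    {"slide": [0.015,-0.1,0.08],"roll": 0,"fingers": 0.32},
    {"slide": [0.015,-0.1,0.06],"roll": 0,"fingers": 0.32},
    {"slide": [0.015,-0.1,0.04],"roll": 0,"fingers": 0.32},
    {"slide": [0.005,-0.05,0.02],"roll": 0,"fingers": 0.32},
    {"slide": [0,0,0],"roll": 0,"fingers": 0.32}
  ],
  "squeeze": 7
}}

```text
t: 28.22
tool_pos: [0.5052, 0.1699, 0.1179]
orientation: [-0.112, 1.564, 0.122]
force: [-2.7, 12.7, 10.0]
opening: 0.0652
```

Run:
```python
from h import *
st()
im=robot.read_camera('scene')
o=im[305:375,360:430]; o=np.clip(o.astype(float)*2,0,255).astype(np.uint8)
cv2.imwrite('pics/z47.png',cv2.resize(o,None,fx=8,fy=8,interpolation=cv2.INTER_CUBIC)[:,:,::-1])
```

```text
t 28.23 tcp [0.5052 0.1699 0.1179] valley 2.6 right 31.8 up(tip rel seat) 34.9 mm jawyaw 98.52 toolx [ 0.003  0.006 -1.   ] F [-2.7 12.7 10. ] T [ 2.91  0.55 -0.02] open 65.2 q [ 0.22  0.02  1.8   0.01  1.33 -1.5 ]
```

View pics/z47.png

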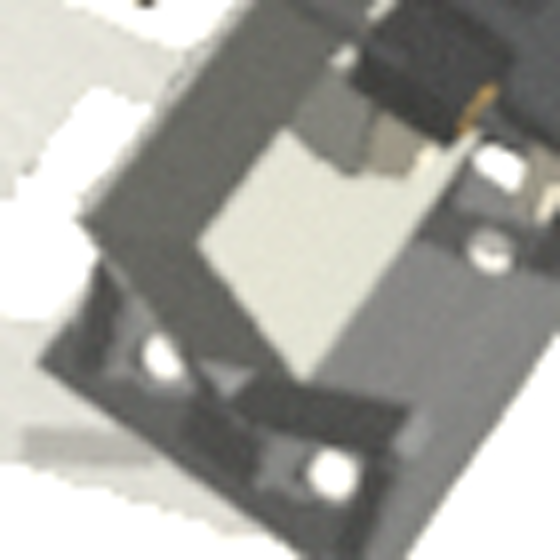

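>>> {"fn": "play_rows", "kwargs": {
  "plan": [
    {"slide": [-0.005,0.03,0.03],"roll": 0,"fingers": 0.32},
    {"slide": [-0.005,0.03,0.03],"roll": 0,"fingers": 0.32},
    {"slide": [-0.003,0.02,0.02],"roll": 0,"fingers": 0.32}
  ],
  "squeeze": 7
}}

```text
t: 28.65
tool_pos: [0.5049, 0.171, 0.1195]
orientation: [-0.114, 1.565, 0.119]
force: [1.3, 7.2, 3.7]
opening: 0.0617
```

Run:
```python
from h import *
st()
```

```text
t 28.65 tcp [0.5049 0.171  0.1195] valley 2.4 right 30.6 up(tip rel seat) 36.5 mm jawyaw 98.51 toolx [ 0.003  0.004 -1.   ] F [1.3 7.2 3.7] T [ 1.53 -0.21 -0.05] open 61.7 q [ 0.23  0.02  1.79  0.    1.33 -1.49]
```

>>> {"fn": "play_rows", "kwargs": {
  "plan": [
    {"slide": [-0.003,0.02,0.02],"roll": 0,"fingers": 0.32},
    {"slide": [-0.003,0.02,0.02],"roll": 0,"fingers": 0.32},
    {"slide": [-0.003,0.02,0.02],"roll": 0,"fingers": 0.32}
  ],
  "squeeze": 7
}}

```text
t: 29.02
tool_pos: [0.5036, 0.1707, 0.12]
orientation: [-0.116, 1.568, 0.116]
force: [0.7, 2.1, 0.6]
opening: 0.0615
```

Run:
```python
from h import *
st()
im=robot.read_camera('scene')
o=im[305:375,360:430]; o=np.clip(o.astype(float)*2,0,255).astype(np.uint8)
cv2.imwrite('pics/z48.png',cv2.resize(o,None,fx=8,fy=8,interpolation=cv2.INTER_CUBIC)[:,:,::-1])
```

```text
t 29.02 tcp [0.5036 0.1707 0.12  ] valley 1.0 right 30.8 up(tip rel seat) 37.0 mm jawyaw 98.47 toolx [-0.  0. -1.] F [0.7 2.1 0.6] T [ 0.42  0.01 -0.02] open 61.5 q [ 0.23  0.02  1.79  0.    1.33 -1.49]
```

View pics/z48.png

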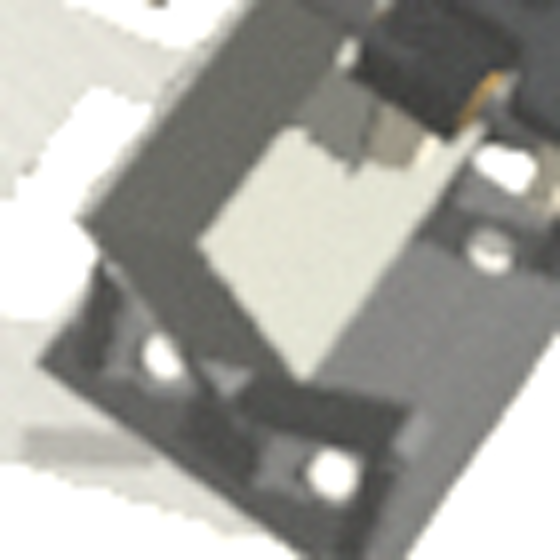

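>>> {"fn": "play_rows", "kwargs": {
  "plan": [
    {"slide": [-0.001,0.01,0.01],"roll": 0,"fingers": 0.32},
    {"slide": [-0.001,0.01,0.01],"roll": 0,"fingers": 0.32},
    {"slide": [-0.001,0.01,0.01],"roll": 0,"fingers": 0.32},
    {"slide": [-0.001,0.01,0.01],"roll": 0,"fingers": 0.32}
  ],
  "squeeze": 7
}}

```text
t: 29.58
tool_pos: [0.5036, 0.1712, 0.1211]
orientation: [-0.116, 1.568, 0.115]
force: [0.2, -0.5, -0.1]
opening: 0.0618
```

Run:
```python
from h import *
st()
im=robot.read_camera('scene')
o=im[305:375,360:430]; o=np.clip(o.astype(float)*2,0,255).astype(np.uint8)
cv2.imwrite('pics/z49.png',cv2.resize(o,None,fx=8,fy=8,interpolation=cv2.INTER_CUBIC)[:,:,::-1])
```

```text
t 29.57 tcp [0.5036 0.1712 0.1211] valley 1.1 right 30.3 up(tip rel seat) 38.1 mm jawyaw 98.44 toolx [-0. -0. -1.] F [ 0.2 -0.5 -0.1] T [ 0.06 -0.01 -0.01] open 61.8 q [ 0.23  0.02  1.79 -0.    1.34 -1.49]
```

View pics/z49.png

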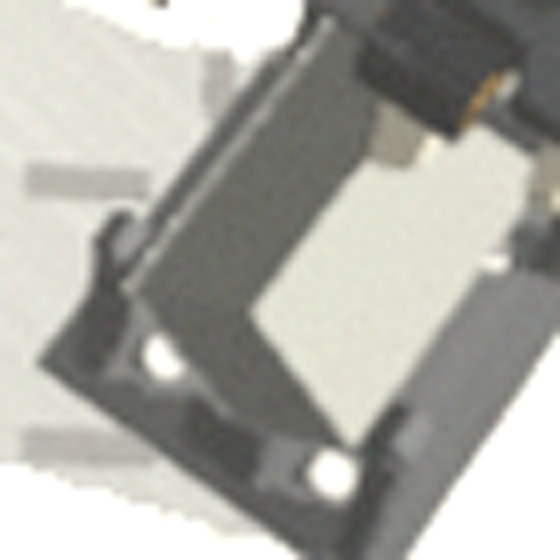

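>>> {"fn": "play_rows", "kwargs": {
  "plan": [
    {"slide": [0,0,0.4],"roll": 0,"fingers": 0.32},
    {"slide": [0,0,0.9],"roll": 0,"fingers": 0.32},
    {"slide": [0,0,0.9],"roll": 0,"fingers": 0.32},
    {"slide": [-0.9,0,0.5],"roll": 0,"fingers": 0.32},
    {"slide": [-0.9,0,0.5],"roll": 0,"fingers": 0.32},
    {"slide": [-0.9,0,0.5],"roll": 0,"fingers": 0.32},
    {"slide": [0,0,0],"roll": 0,"fingers": 0.32}
  ]
}}

```text
t: 30.5
tool_pos: [0.4227, 0.1719, 0.2349]
orientation: [-0.116, 1.564, 0.117]
force: [-0.5, -0.8, -1.1]
opening: 0.0611
```

Run:
```python
from h import *
st()
im=robot.read_camera('scene')
o=im[290:375,355:440]; o=np.clip(o.astype(float)*2,0,255).astype(np.uint8)
cv2.imwrite('pics/z50.png',cv2.resize(o,None,fx=7,fy=7,interpolation=cv2.INTER_CUBIC)[:,:,::-1])
im=robot.read_camera('top')
o=im[170:280,150:280]; o=np.clip(o.astype(float)*2.5,0,255).astype(np.uint8)
cv2.imwrite('pics/t50.png',cv2.resize(o,None,fx=6,fy=5.4,interpolation=cv2.INTER_CUBIC)[:,:,::-1])
for n in('scene','top'):
  for t in('lid_mid','tin_mid'):print(n,t,[(np.round(m['point'],1),round(m['p'],2)) for m in robot.mark_of(n,t)][:3])
```

```text
t 30.5 tcp [0.4227 0.1719 0.2349] valley -78.7 right 17.6 up(tip rel seat) 151.9 mm jawyaw 98.50 toolx [ 0.004  0.001 -1.   ] F [-0.5 -0.8 -1.1] T [ 0.05  0.02 -0.04] open 61.1 q [ 0.27 -0.28  1.85 -0.    1.57 -1.45]
scene lid_mid [(array([393.5, 343. ]), 0.2)]
scene tin_mid [(array([405.4, 328.3]), 0.82), (array([544.1, 299.2]), 0.76)]
top lid_mid []
top tin_mid [(array([211.2, 228.1]), 0.68), (array([141.7, 365.8]), 0.56)]
```

View pics/z50.png

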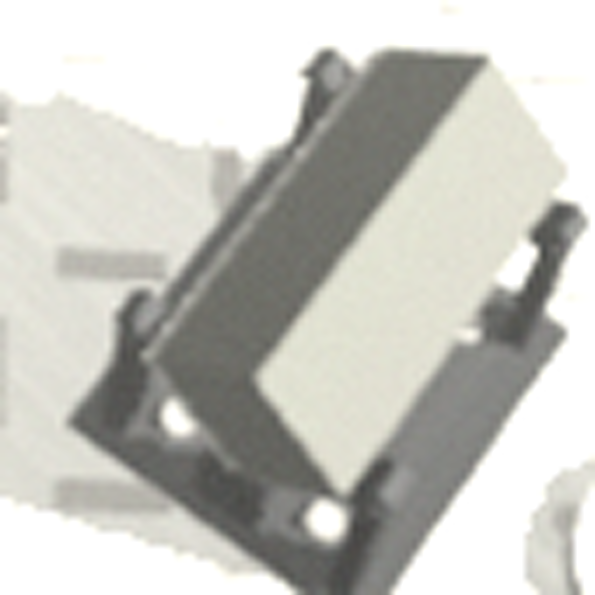

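View pics/t50.png

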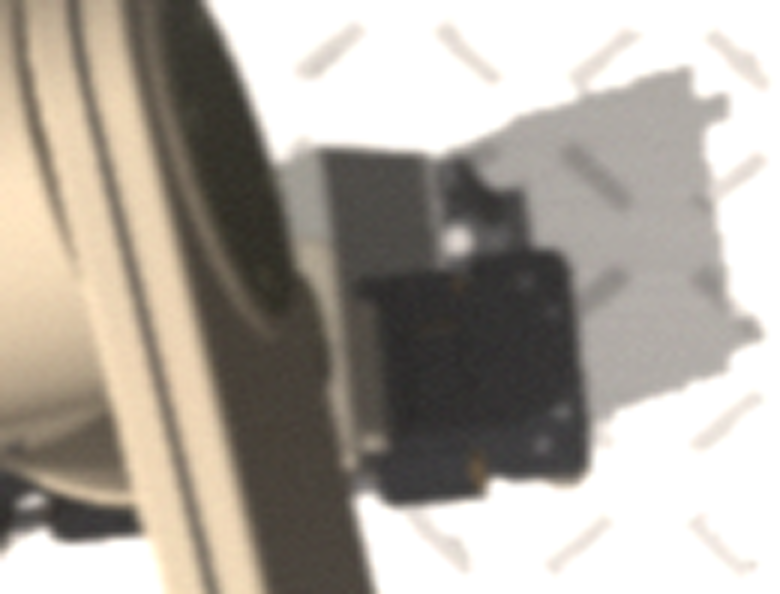

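Run:
```python
from h import *
print(robot.close_job());
```

```text
the job is handed in; nothing more can be done
None
```

The tin is back in its rest, turned over so the lid faces down against the −y side of the V. The gripper has let go, and I handed the job in at about 30.5 s of the 43 s allowed. No verdict was reported.

**How it was done:** The moves only allowed shifts and a turn about vertical, so I could not simply tip the gripper.
- **Lift:** I pinched the tin across its lid and bottom edges, rolled it over the rest's rim and lifted it clear. The image fit put its centre roughly 65–75 mm above its seat.
- **Turn:** I let the rim turn it in the pinch until the lid was about level, re-gripped it near its top, and used the rim again. The fit then showed the lid about 17° below level, pinched, with the centre roughly 34–41 mm above the seat. Later it reached about 26° below level.
- **Final 45°:** I rolled the tin with one finger until the lid lay flat on the slope, then eased off and it slid down into the seat. For part of this the other finger was off the lid. The lid looked shut in every picture I took then.

**Last checks:**
- **Seating:** The last scene picture shows the tin flush in the V. The lid's edge strip is unbroken along the slope, and the tin sits about 4–7 mm along the valley from where it started.
- **Release:** Force on the tool was near zero and the gripper was well clear.

**What is less certain:**
- **Heights:** The single-camera height fits were only good to about ±8 mm.
- **Contact forces:** I inferred the finger forces from the grip setting and the tool's force reading; I did not measure them directly.
- **Height just before the slide:** My estimates were about 16–20 mm above the seat, one as high as 21 mm. That is close to the 20 mm drop limit.
- **Lid detection:** The network barely found the lid at the end, and I took that to mean it faces down.
- **Bystanders:** I did not re-measure their positions. None of the moves came near them.

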